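Clip the driver boards into the controller base and nest their empty trays

ROBOT

A 6-joint arm with a two-finger parallel gripper is mounted at the origin on a cart in front of the work surface, level with it; the furniture and walls round the work are solid. World frame = base frame: x ahead of the robot, y to its left, z up, the work surface at z = 0. Lengths are in mm, angles in rad, forces in N, time in s.
With the tool pointing down it reaches from about 350 to 775 mm from the base axis. Payload 7.3 kg.
Tool frame: the origin (TCP) lies on the front face of the gripper's body, between the roots of the fingers; the fingertips stand 66 mm ahead of it and the grasp point (between the pads) lies 47 mm ahead of it (bot.tip_extent is the distance from the TCP to the fingertips, in mm); z points along the fingers, y is the line along which they close (so a half turn about z gives the same grasp; the last joint's range is limited). The gripper opens to 92 mm and grips with 3 to 60 N. Pads are 19 mm wide; open, the fingers measure 130 mm over their backs; the gripper's body (75 mm by 190 mm) begins 47 mm behind the grasp point.
Start: joints at [0.991, 0.342, 1.524, -0, 1.275, -0.146], TCP at [220.654, 476.393, 292.241] pointing down, gripper open.
Joint ranges: [-2.53, 2.53], [-0.77, 2.02], [0.04, 2.7], [-1, 4.14], [0.28, 2.66], [-3.11, 3.11]. Speed limits (rad/s): [2.57, 2.57, 3.14, 3.14, 3.14, 3.14].

INTERFACE

Orientations are given as [roll, pitch, yaw] about the fixed x, y, z axes, in that order (R = Rz(yaw) Ry(pitch) Rx(roll)).
In Python, from plant import readout, viewer, order, bot gives the robot as it stands.
- The arm moves only by the shell command python3 -m creep 'ROWS'. ROWS is text: rows parted by semicolons, each of 7 numbers parted by spaces: the shift along the world's x, y, z in m, then the turn, a rotation vector about the world's x, y, z in rad, then the opening in per cent of the stroke, from 0 (shut) to 100 (fully open). A call has 1 to 8 rows; each row shifts and turns the commanded pose from where the row before left it; what a row does not reach is not made up. A row lasts 1/12 s, in which the tool goes at most 41.7 mm and 7.16 degrees, less where a joint would pass 70% of its speed; a pose out of reach is approached as far as the arm can. A call is refused whole if a number of a shift passes 0.0417 or a number of a turn 0.125, either way. A call with a gripper value outside its range is refused whole. The fingers move at their own pace and stop on an object; the grip force is fixed at half the most. Time passes only in rows, so rows that do not move let the fingers close. It gives the time, the measured TCP pose, the force, the opening and the grip force at its end, in the units of the state.
- readout.get_obs(): the state, without advancing time (a new reading comes with each control period).
- viewer.capture(name): name is "scene" or "side" or "wrist"; returns the picture (420x560x3 uint8, red, green, blue); there is no depth.
- viewer.camera_info(name): a dict with "fx", "fy", "cx", "cy" (pixels), "D" ([k1, k2, p1, p2, k3] as OpenCV has them; the pictures are not rectified), "origin" and "rotation" of the camera in the world. Camera axes: x right, y up, looking along -z (the intrinsics and any distortion apply to the point x, -y, -z); pixel columns grow to the right and rows downward; lengths in mm; the calibration is good to about 2 mm. A picture is of the moment at which its call begins: read the wrist's pose just before it. camera_info takes no time and is no camera call; for the wrist camera it gives the pose at the moment of the call.
- order.close_job(): hands the job in; it is judged then, once.
The state is a dict: "time": time; "joint_positions": joint angles; "dq": joint speeds; "tau": joint torques, N m; "tool_pos": TCP position; "tcp_rot": TCP orientation; "contact_force": force on the tool from outside, world axes, zero at the start; "moment": the same for the moment, N m; "grip_width": finger opening in mm; "finger_force": force on a finger pad.
Only numpy, scipy, OpenCV 4.12 (cv2) and the standard library are available. Lean on these libraries where they do the work, as an engineer would, in place of code of your own. Each camera call takes 0.05 s, during which the arm holds its last target. There are 200 camera calls.

TASK

Fit every circuit board from its black carrier tray into a free bay of the aluminium controller base, green screw terminal towards the grey terminal row, and press it fully down until all four nylon standoffs have clicked through and it lies on their shoulders. Nest all four emptied trays squarely into one upright stack standing on the bench. Leave the amber bottle, the timer and the red stopper where they are.

Things in the scene. Friction and masses are not known exactly. Their poses are not given: they have to be found in the camera images.
- bay_1 (a point): centre of bay 1 of the aluminium controller base, level with its standoffs' shoulders, 14.5 mm above the bench; x points to the grey terminal row, z up. Bays 1 to 4 lie 66 mm apart along +y. The fixed base spans x -75 to 95 mm (terminal row, 22 mm high: x 64 to 84) and 39 mm beyond the outer bays' centres; edge 12 mm high. Any board fits any bay; a bay may stay empty
- bay_2 (a point): centre of bay 2, as bay_1. In every bay four white nylon snap standoffs stand at x = +-42, y = +-22 mm: shoulder 9 mm across, neck 4.8 mm, tapering above 5 mm to a tip 2.4 mm wide and 14 mm above the shoulder. On its outer side (away from the bay's centre in x) a sprung barb sticks out 5.6 mm from the axis, 5 mm above the shoulder, tapering to the tip
- bay_3 (a point): centre of bay 3, as bay_1. The barbs spring in as a board is pushed down past them (3 to 4 N a post: 6 to 8 N for one end, 12 to 16 N for all four at once) and out again above it, and then hold it; a board merely laid on the heads stops about 9 mm too high
- bay_4 (a point): centre of bay 4, as bay_1
- board_1: green circuit board 1 (may be absent), 100 x 58 x 3 mm, 90 g; origin at the centre of its underside, x along its length towards the green terminal, z up on the component side. Black finned heat sink in the middle, 32 (x) x 24 (y) mm, top 29 mm above the underside: hold it there. At the start it lies in a tray
- board_1_terminal (a point): centre of the top of board 1's green screw terminal, 44 mm along x from the board's centre and 15 mm above its underside
- board_2: green circuit board 2 (may be absent), as board_1. Every board has a green screw terminal at its +x end (x 37 to 50, y +-14 mm) and a blue relay at its -x end (x -50 to -34, y +-14 mm), both with flat tops 15 mm above the underside that may be pressed on
- board_2_terminal (a point): centre of the top of board 2's green screw terminal, 44 mm along x from the board's centre and 15 mm above its underside
- board_3: green circuit board 3 (may be absent), as board_1
- board_3_terminal (a point): centre of the top of board 3's green screw terminal, 44 mm along x from the board's centre and 15 mm above its underside
- board_4: green circuit board 4 (may be absent), as board_1
- board_4_terminal (a point): centre of the top of board 4's green screw terminal, 44 mm along x from the board's centre and 15 mm above its underside
- tray_1: black nesting carrier tray 1, 109 (x) x 67 (y) x 36 mm, 70 g; origin under its centre, x along its length. An upright rim band 3 mm thick runs all round, 22 to 36 mm above the tray's underside (grip it across its 67 mm width); the board lies inside it on a ledge 24 mm above the underside
- tray_2: black nesting carrier tray 2, as tray_1. Below its rim band every tray is tapered, 44 x 87 mm at the bottom; the mouth is 61 x 103 mm. An empty tray set into another, either way round, sinks in until its rim band rests on the other's rim, 14 mm higher than the other
- tray_3: black nesting carrier tray 3, as tray_1; the tray of an absent board is empty from the start
- tray_4: black nesting carrier tray 4, as tray_1
- amber_bottle: amber reagent bottle with black cap, 58 mm diameter, 125 mm high, origin under its centre; bystander
- timer: white countdown timer lying flat, 62 x 62 x 19 mm, origin under its centre; bystander
- stopper: red rubber stopper standing on its small end, 33 mm across, 30 mm high, origin under its centre; bystander
Things that resemble listed ones, but are neither listed nor needed, are in the scene too. Leave any purple look-alike of the tray_4 alone.

How it is judged (in metres and radians):
At the end, for the whole second after the job is handed in: every board lies in a bay (centre within 3 mm), green terminal towards the terminal row, within 1.2 mm of the shoulders and level within 0.016 rad, so under all barbs; the trays are nested on one axis (within 8 mm), upright, the highest under 47 mm up, so all fully nested on the bench; all at rest (((horizontal distance between board_1 and bay_1 below 0.003 m and x of board_1_terminal in the frame of bay_1 above 0.03 m and z of board_1 in the frame of bay_1 below 0.0012 m and angle between the z axis of board_1 and the z axis of bay_1, either way round below 0.016 rad) or (horizontal distance between board_1 and bay_2 below 0.003 m and x of board_1_terminal in the frame of bay_2 above 0.03 m and z of board_1 in the frame of bay_2 below 0.0012 m and angle between the z axis of board_1 and the z axis of bay_2, either way round below 0.016 rad) or (horizontal distance between board_1 and bay_3 below 0.003 m and x of board_1_terminal in the frame of bay_3 above 0.03 m and z of board_1 in the frame of bay_3 below 0.0012 m and angle between the z axis of board_1 and the z axis of bay_3, either way round below 0.016 rad) or (horizontal distance between board_1 and bay_4 below 0.003 m and x of board_1_terminal in the frame of bay_4 above 0.03 m and z of board_1 in the frame of bay_4 below 0.0012 m and angle between the z axis of board_1 and the z axis of bay_4, either way round below 0.016 rad)) and ((horizontal distance between board_2 and bay_1 below 0.003 m and x of board_2_terminal in the frame of bay_1 above 0.03 m and z of board_2 in the frame of bay_1 below 0.0012 m and angle between the z axis of board_2 and the z axis of bay_1, either way round below 0.016 rad) or (horizontal distance between board_2 and bay_2 below 0.003 m and x of board_2_terminal in the frame of bay_2 above 0.03 m and z of board_2 in the frame of bay_2 below 0.0012 m and angle between the z axis of board_2 and the z axis of bay_2, either way round below 0.016 rad) or (horizontal distance between board_2 and bay_3 below 0.003 m and x of board_2_terminal in the frame of bay_3 above 0.03 m and z of board_2 in the frame of bay_3 below 0.0012 m and angle between the z axis of board_2 and the z axis of bay_3, either way round below 0.016 rad) or (horizontal distance between board_2 and bay_4 below 0.003 m and x of board_2_terminal in the frame of bay_4 above 0.03 m and z of board_2 in the frame of bay_4 below 0.0012 m and angle between the z axis of board_2 and the z axis of bay_4, either way round below 0.016 rad)) and ((horizontal distance between board_3 and bay_1 below 0.003 m and x of board_3_terminal in the frame of bay_1 above 0.03 m and z of board_3 in the frame of bay_1 below 0.0012 m and angle between the z axis of board_3 and the z axis of bay_1, either way round below 0.016 rad) or (horizontal distance between board_3 and bay_2 below 0.003 m and x of board_3_terminal in the frame of bay_2 above 0.03 m and z of board_3 in the frame of bay_2 below 0.0012 m and angle between the z axis of board_3 and the z axis of bay_2, either way round below 0.016 rad) or (horizontal distance between board_3 and bay_3 below 0.003 m and x of board_3_terminal in the frame of bay_3 above 0.03 m and z of board_3 in the frame of bay_3 below 0.0012 m and angle between the z axis of board_3 and the z axis of bay_3, either way round below 0.016 rad) or (horizontal distance between board_3 and bay_4 below 0.003 m and x of board_3_terminal in the frame of bay_4 above 0.03 m and z of board_3 in the frame of bay_4 below 0.0012 m and angle between the z axis of board_3 and the z axis of bay_4, either way round below 0.016 rad)) and ((horizontal distance between board_4 and bay_1 below 0.003 m and x of board_4_terminal in the frame of bay_1 above 0.03 m and z of board_4 in the frame of bay_1 below 0.0012 m and angle between the z axis of board_4 and the z axis of bay_1, either way round below 0.016 rad) or (horizontal distance between board_4 and bay_2 below 0.003 m and x of board_4_terminal in the frame of bay_2 above 0.03 m and z of board_4 in the frame of bay_2 below 0.0012 m and angle between the z axis of board_4 and the z axis of bay_2, either way round below 0.016 rad) or (horizontal distance between board_4 and bay_3 below 0.003 m and x of board_4_terminal in the frame of bay_3 above 0.03 m and z of board_4 in the frame of bay_3 below 0.0012 m and angle between the z axis of board_4 and the z axis of bay_3, either way round below 0.016 rad) or (horizontal distance between board_4 and bay_4 below 0.003 m and x of board_4_terminal in the frame of bay_4 above 0.03 m and z of board_4 in the frame of bay_4 below 0.0012 m and angle between the z axis of board_4 and the z axis of bay_4, either way round below 0.016 rad)) and horizontal distance between each of tray_2, tray_3, tray_4 and tray_1 below 0.008 m and height (world z) of each of tray_1, tray_2, tray_3, tray_4 below 0.047 m and angle between each of tray_1, tray_2, tray_3, tray_4's own z axis and vertical below 0.06 rad and linear speed of each of board_1, board_2, board_3, board_4, tray_1, tray_2, tray_3, tray_4 below 0.02 m/s); the robot touches nothing.
It fails at once if the amber bottle is moved more than 3 cm (distance of amber_bottle from where it was at the start of the episode above 0.03 m).
It fails at once if the timer is moved more than 3 cm (distance of timer from where it was at the start of the episode above 0.03 m).
It fails at once if the stopper is moved more than 3 cm (distance of stopper from where it was at the start of the episode above 0.03 m).
Of board_1, board_2, board_3, board_4 only 3 to 4 are there at a start; the rules pass over those that are not, and their reading is None.
At some moment in a run one of tray_1, tray_2, tray_3, tray_4 may be knocked a few centimetres aside while the robot is not near it.
Once in a run the grip may slacken for a moment while it holds something.
It also fails if it takes over 210 s, if anything falls off the work surface, if the arm or the gripper's body presses on something with over 40 N, if the wrist force passes 120 N, or if a joint passes its speed limit or range.

## Working session

There is one attempt and no reset: what is moved stays moved. The work goes in short steps, Python scripts to look and compute and a shell command to move; the robot and the scene stay as the last step left them, time stands still between calls to the robot, and variables do not carry over. Pictures are saved under pics/ and viewed, at most 14 in all, crops included, and the job is handed in when it is done.

```bash
mkdir -p pics; ls; python3 - <<'E'
from plant import readout, viewer, order, bot
import cv2
for n in ["scene","side","wrist"]:
    im=viewer.capture(n); cv2.imwrite(f"pics/{n}0.png",im[:,:,::-1])
    print(n,viewer.camera_info(n))
print(readout.get_obs())
E
```

```text
pics
scene {'fx': 468.8893996055494, 'fy': 468.8893996055494, 'cx': 272.5304205103385, 'cy': 209.95835078520656, 'D': array([-0.09548082,  0.        ,  0.        ,  0.        ,  0.        ]), 'origin': array([ 135.90515457,  784.66766638, 1057.55732829]), 'rotation': array([ 0.73187231,  0.01485707, -2.69617577])}
side {'fx': 440.45797753495793, 'fy': 440.45797753495793, 'cx': 274.9377936745396, 'cy': 210.7331778154128, 'D': array([-0.04299714,  0.        ,  0.        ,  0.        ,  0.        ]), 'origin': array([  430.98483744, -1101.08741618,   582.4142387 ]), 'rotation': array([ 1.12333429,  0.00615782, -0.10913429])}
wrist {'fx': 322.8716534797713, 'fy': 322.8716534797713, 'cx': 278.4648211401937, 'cy': 209.34283736027675, 'D': array([-0.07742488,  0.        ,  0.        ,  0.        ,  0.        ]), 'origin': array([148.73461074, 508.9523662 , 384.27792871]), 'rotation': array([-0.29686032,  0.00167831,  1.13808822])}
{'time': 0.15, 'joint_positions': array([ 9.91016699e-01,  3.42560866e-01,  1.52473799e+00,  8.44739602e-06,
        1.27540067e+00, -1.45979084e-01]), 'dq': array([-1.63634875e-04, -3.93639478e-03, -2.11071473e-03,  3.81493380e-04,
        1.19592666e-04, -8.00510722e-05]), 'tau': array([ 1.13347854e-03, -4.31469440e+01, -2.44353873e+01,  7.16853747e-02,
        5.38551807e-02, -1.30378921e-04]), 'tool_pos': array([220.52314804, 476.21247277, 291.72632048]), 'tcp_rot': array([-3.14049873e+00, -1.68999225e-04,  2.70778955e+00]), 'contact_force': array([ 0.15983011,  0.17239834, -0.47950146]), 'moment': array([ 0.04279855, -0.01435944, -0.01188952]), 'finger_force': 0.0, 'grip_width': 91.54887614330096}
```

```bash
python3 - <<'E'
import cv2
for n in ["scene"]:
    im=cv2.imread(f"pics/{n}0.png"); cv2.imwrite(f"pics/{n}0b.png",cv2.resize(im,(800,600),interpolation=cv2.INTER_CUBIC))
E
```

```text
(no output)
```

View pics/scene0b.png

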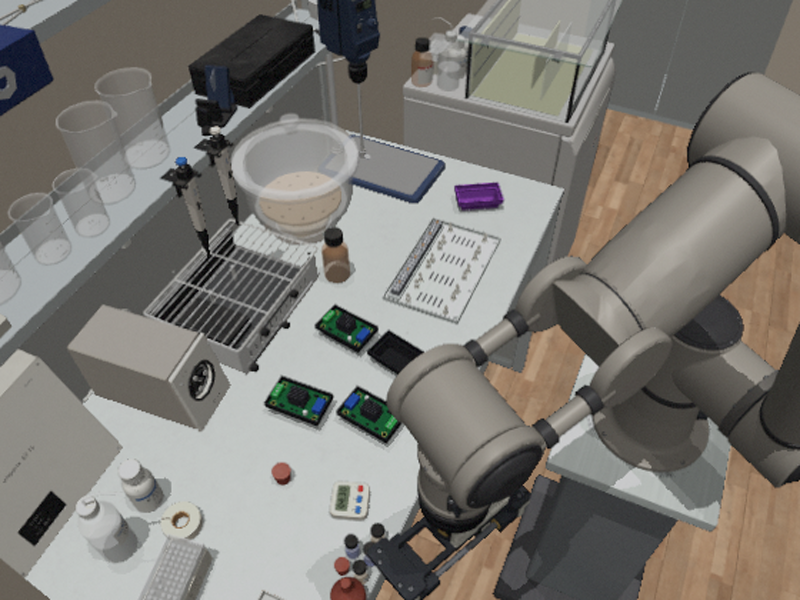

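View pics/side0.png

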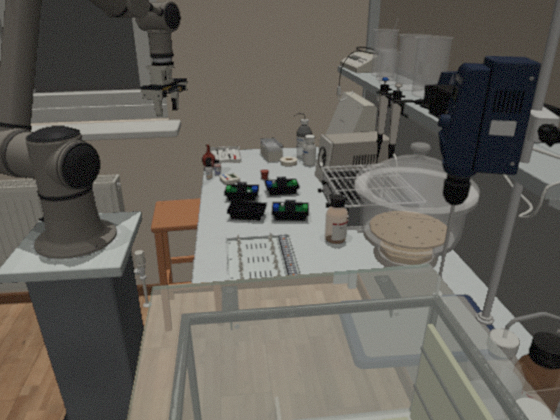

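The scene shows three loaded trays at (347,329), (298,400) and (370,412), and an empty black tray at (395,352), partly hidden by the arm. The purple look-alike is at (478,196). The base is around (443,270) with its grey terminal row on the left. The stopper is at (282,473), the timer at (350,500) and the bottle at (336,257).

```bash
cat > h.py <<'E'
from plant import readout, viewer, order, bot
import numpy as np, cv2
from scipy.spatial.transform import Rotation as R
def KD(ci): return np.array([[ci["fx"],0,ci["cx"]],[0,ci["fy"],ci["cy"]],[0,0,1.]]),np.array(ci["D"])
def ray(ci,uv,z):
    "pixels -> world points at height(s) z"
    uv=np.array(uv,float).reshape(-1,1,2); K,D=KD(ci)
    n=cv2.undistortPoints(uv,K,D)[:,0]
    d=np.c_[n[:,0],-n[:,1],-np.ones(len(n))]@R.from_euler('xyz',ci["rotation"]).as_matrix().T
    o=np.array(ci["origin"]); z=np.broadcast_to(z,len(d))
    return o+d*((z-o[2])/d[:,2])[:,None]
def proj(ci,P):
    K,D=KD(ci); Rm=R.from_euler('xyz',ci["rotation"]).as_matrix()
    c=(np.array(P,float)-ci["origin"])@Rm; c=c*[1,-1,-1]
    return cv2.projectPoints(c.reshape(-1,1,3),np.zeros(3),np.zeros(3),K,D)[0][:,0]
def snap(name,cam="wrist",s=1):
    ci=viewer.camera_info(cam); im=viewer.capture(cam)[:,:,::-1]
    import json; cv2.imwrite(f"pics/{name}.png",im)
    json.dump({k:np.array(v).tolist() for k,v in ci.items()},open(f"pics/{name}.json","w"))
    return ci,im
def st():
    o=readout.get_obs(); print(round(o["time"],2),o["tool_pos"].round(1),o["tcp_rot"].round(3),"F",o["contact_force"].round(1),"w",round(o["grip_width"],1),"ff",round(o["finger_force"],1))
def load(name):
    import json; return json.load(open(f"pics/{name}.json"))
E
python3 - <<'E'
from h import *
ci=viewer.camera_info("scene")
pts={'A':[(347,329),30],'Aterm':[(327,315),39],'Arel':[(363,335),39],'B':[(393,352),30],'C':[(298,400),30],'Ct':[(283,385),39],'Cr':[(319,405),39],'D':[(370,412),30],'Dr':[(351,398),39],'Dt':[(385,428),39],
'b1':[(435,220),12],'b2':[(500,240),12],'b3':[(457,321),12],'b4':[(385,296),12],'bottle':[(336,275),0],'stop':[(282,476),0],'timer':[(350,500),19],'purple':[(478,196),30]}
for k,(p,z) in pts.items(): print(k,ray(ci,np.array(p)*.7,z)[0].round(0))
for P in [(430,0,290),(430,200,290)]: pass
E
```

```text
A [590.  64.  30.]
Aterm [640.  55.  39.]
Arel [551.  70.  39.]
B [483.  77.  30.]
C [593. 250.  30.]
Ct [631. 238.  39.]
Cr [549. 248.  39.]
D [462. 217.  30.]
Dr [504. 210.  39.]
Dt [421. 240.  39.]
b1 [ 566. -329.   12.]
b2 [ 404. -328.   12.]
b3 [404. -62.  12.]
b4 [568. -63.  12.]
bottle [698. -83.   0.]
stop [552. 382.   0.]
timer [419. 379.  19.]
purple [ 499. -434.   30.]
```

View pics/wrist0.png

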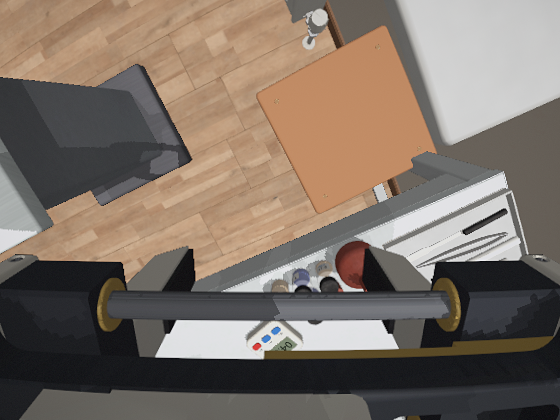

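```bash
python3 -m creep '0.027 -0.0233 0.004 0 0 0.031 100;0.027 -0.0233 0.004 0 0 0.031 100;0.027 -0.0233 0.004 0 0 0.031 100;0.027 -0.0233 0.004 0 0 0.031 100;0.027 -0.0233 0.004 0 0 0.031 100;0.027 -0.0233 0.004 0 0 0.031 100;0.027 -0.0233 0.004 0 0 0.031 100'; python3 -m creep '0.027 -0.0233 0.004 0 0 0.031 100;0.027 -0.0233 0.004 0 0 0.031 100;0.027 -0.0233 0.004 0 0 0.031 100;0.027 -0.0233 0.004 0 0 0.031 100;0.027 -0.0233 0.004 0 0 0.031 100;0.027 -0.0233 0.004 0 0 0.031 100;0.027 -0.0233 0.004 0 0 0.031 100;0 0 0 0 0 0 100'; python3 - <<'E'
from h import *
st(); ci,im=snap("w1"); print(ci)
cv2.imwrite("pics/w1b.png",cv2.resize(im,(800,600),interpolation=cv2.INTER_CUBIC))
st()
E
```

```text
time: 0.73
tool_pos: [410.6, 311.9, 320.3]
tcp_rot: [-3.142, -0.0, 2.926]
contact_force: [1.0, 1.2, -0.2]
grip_width: 91.6
finger_force: 0.0
time: 1.4
tool_pos: [602.5, 145.4, 347.5]
tcp_rot: [-3.14, 0.001, 3.138]
contact_force: [-1.1, -0.3, -1.2]
grip_width: 91.7
finger_force: 0.0
1.4 [602.5 145.4 347.5] [-3.140e+00  1.000e-03  3.138e+00] F [-1.1 -0.3 -1.2] w 91.7 ff 0.0
{'fx': 322.8716534797713, 'fy': 322.8716534797713, 'cx': 278.4648211401937, 'cy': 209.34283736027675, 'D': array([-0.07742488,  0.        ,  0.        ,  0.        ,  0.        ]), 'origin': array([523.13770027, 145.11250308, 439.91038683]), 'rotation': array([-0.29838149,  0.00205529,  1.56840645])}
1.45 [600.5 147.6 347.2] [-3.141e+00 -1.000e-03  3.138e+00] F [-0.3  0.5 -1. ] w 91.9 ff 0.0
```

View pics/w1b.png

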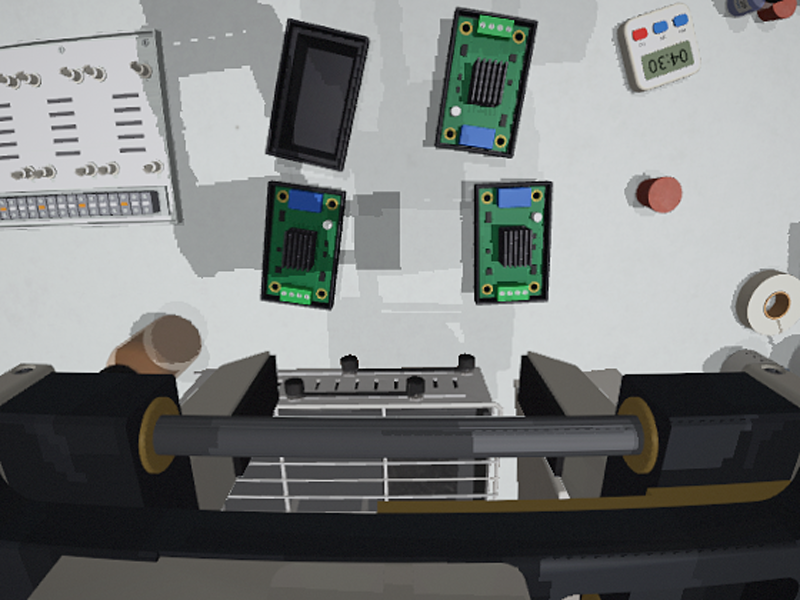

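The wrist view shows three boards: top right terminal at (497,22), bottom left terminal at (295,295), bottom right terminal at (513,293). The empty tray is at (318,95) and the base with its posts is on the left. The black-tray choice is unambiguous because the purple one is elsewhere. Next I make a settled rectified close-up at board-top height.

```bash
cat >> h.py <<'E'
def rect(ci,im,x0,x1,y0,y1,z,s,name,flip=True):
    "top-down rectified picture at height z: column = (y1-y)*s ... rows = (x1-x)*s (x up, y left)"
    X,Y=np.meshgrid(np.arange(x1,x0,-1/s),np.arange(y1,y0,-1/s),indexing='ij')
    p=proj(ci,np.c_[X.ravel(),Y.ravel(),np.full(X.size,z)]).astype(np.float32).reshape(*X.shape,2)
    o=cv2.remap(np.ascontiguousarray(im),p[...,0],p[...,1],cv2.INTER_CUBIC)
    cv2.imwrite(f"pics/{name}.png",o); return o
E
python3 -m creep '0 0 0 0 0 0 100;0 0 0 0 0 0 100;0 0 0 0 0 0 100'
python3 - <<'E'
from h import *
ci,im=snap("w2"); st()
rect(ci,im,400,660,10,310,27,2.5,"r2")
E
```

```text
time: 1.7
tool_pos: [597.8, 151.3, 348.3]
tcp_rot: [3.141, -0.0, -3.14]
contact_force: [-0.0, -0.5, -0.4]
grip_width: 91.3
finger_force: 0.0
1.75 [597.8 151.3 348.5] [ 3.141 -0.    -3.14 ] F [-0.5 -0.8  0.7] w 91.8 ff 0.0
```

View pics/r2.png

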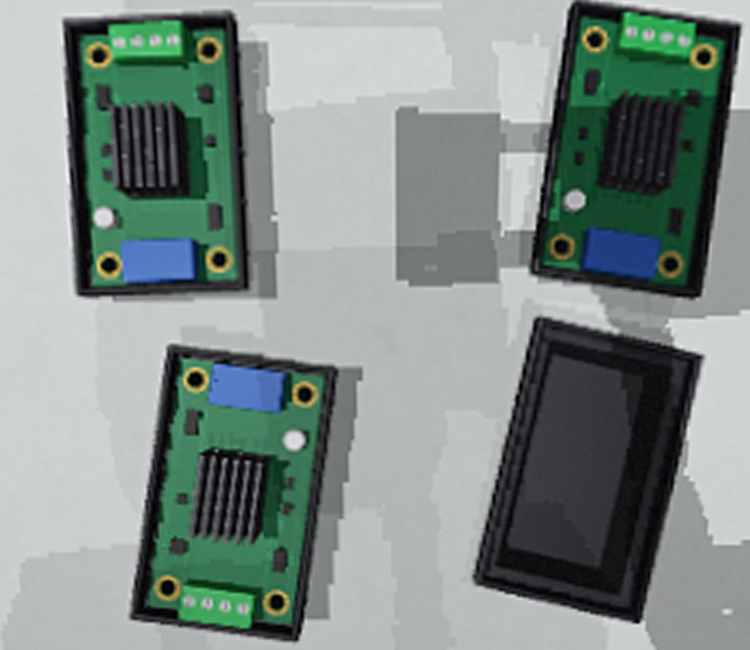

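Board centres from the hole rings: C (597,246, yaw 0.05), A (599,57, yaw -0.16), D (464,215, yaw 3.01). The empty tray B is at (473,76, yaw -0.23). Hole spacings come out at 84.5 x 44.4 mm, which is close to 84 x 44. Next is the base.

```bash
python3 -m creep '-0.002 -0.039 -0.01 0 0 0 100;-0.002 -0.039 -0.01 0 0 0 100;-0.002 -0.039 -0.01 0 0 0 100;-0.002 -0.039 -0.01 0 0 0 100;-0.002 -0.039 -0.01 0 0 0 100;-0.002 -0.039 -0.01 0 0 0 100;-0.002 -0.039 -0.01 0 0 0 100;-0.002 -0.039 -0.01 0 0 0 100'; python3 -m creep '-0.002 -0.039 -0.01 0 0 0 100;0 0 0 0 0 0 100;0 0 0 0 0 0 100;0 0 0 0 0 0 100;0 0 0 0 0 0 100'
python3 - <<'E'
from h import *
st(); ci,im=snap("w3"); st(); print(ci["origin"])
rect(ci,im,395,585,-345,-55,14.5,2.7,"r3")
E
```

```text
time: 2.42
tool_pos: [582.2, -162.5, 268.3]
tcp_rot: [-3.142, 0.001, -3.14]
contact_force: [0.2, -0.3, -0.3]
grip_width: 91.9
finger_force: 0.0
time: 2.83
tool_pos: [581.0, -199.2, 258.9]
tcp_rot: [3.142, 0.001, -3.14]
contact_force: [0.7, 0.4, 0.3]
grip_width: 91.9
finger_force: 0.0
2.83 [ 581.  -199.2  258.9] [ 3.142e+00  1.000e-03 -3.140e+00] F [0.7 0.4 0.3] w 91.9 ff 0.0
2.88 [ 581.  -199.1  259. ] [-3.141e+00  1.000e-03 -3.139e+00] F [-0.2  0.6  0.3] w 92.0 ff 0.0
[ 501.68309704 -200.09840563  351.39643335]
```

View pics/r3.png

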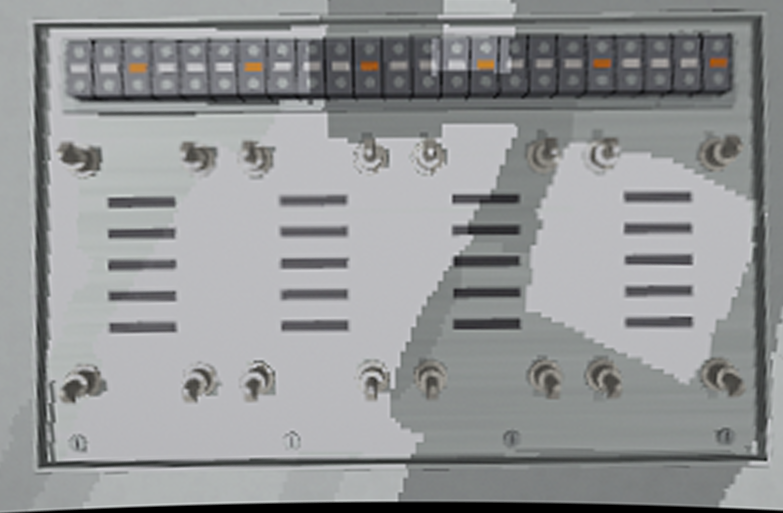

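Rectified base: four vent columns at about cols 142, 314, 486 and 658, terminal row at the top (+x), post rows at about rows 157 and 380. I enlarge the posts at tip height.

```bash
python3 - <<'E'
from h import *
ci=load("w3"); im=cv2.imread("pics/w3.png")
a=rect(ci,im,512,546,-320,-80,28.5,3.3,"t"); b=rect(ci,im,428,462,-320,-80,28.5,3.3,"t")
c=rect(ci,im,512,546,-320,-80,14.5,3.3,"t"); d=rect(ci,im,428,462,-320,-80,14.5,3.3,"t")
cv2.imwrite("pics/r4.png",np.vstack([a,b,c,d])); print(a.shape)
E
```

```text
(113, 792, 3)
```

View pics/r4.png

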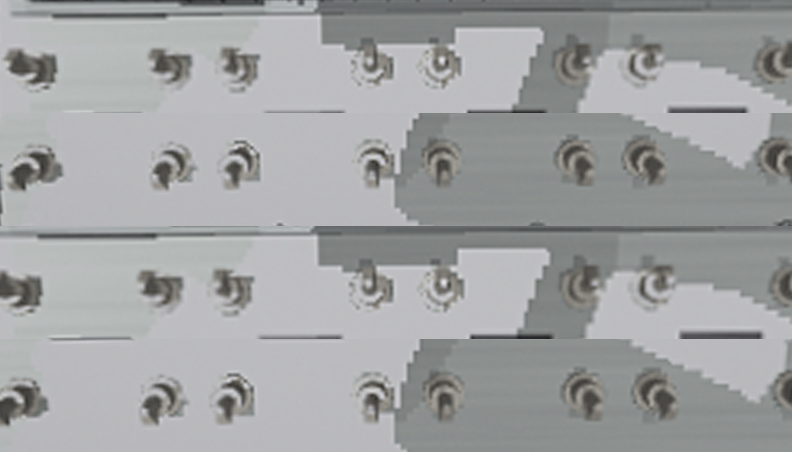

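Base: bay axis x ≈ 487, bay centres at y ≈ -302, -236, -170 and -104, yaw ≈ +0.01. Next I grasp board A, the tool's x axis along the board.

```bash
python3 -m creep '0.0026 0.0366 0 0 0 -0.0227 100;0.0026 0.0366 0 0 0 -0.0227 100;0.0026 0.0366 0 0 0 -0.0227 100;0.0026 0.0366 0 0 0 -0.0227 100;0.0026 0.0366 0 0 0 -0.0227 100;0.0026 0.0366 0 0 0 -0.0227 100;0.0026 0.0366 0 0 0 -0.0227 100;0 0 -0.03 0 0 0 100' >/dev/null; python3 -m creep '0 0 -0.03 0 0 0 100;0 0 -0.03 0 0 0 100;0 0 -0.025 0 0 0 100;0 0 0 0 0 0 100;0 0 0 0 0 0 100;0 0 0 0 0 0 100'
python3 - <<'E'
from h import *
ci,im=snap("w5"); st(); rect(ci,im,540,660,-20,130,27,4,"r5")
E
```

```text
time: 4.05
tool_pos: [599.7, 56.1, 145.2]
tcp_rot: [3.141, 0.003, 2.984]
contact_force: [0.8, -0.4, 0.9]
grip_width: 91.6
finger_force: 0.0
4.1 [600.   55.9 145.6] [3.141 0.004 2.984] F [-0.2  0.3 -0.3] w 91.4 ff 0.0
```

View pics/r5.png

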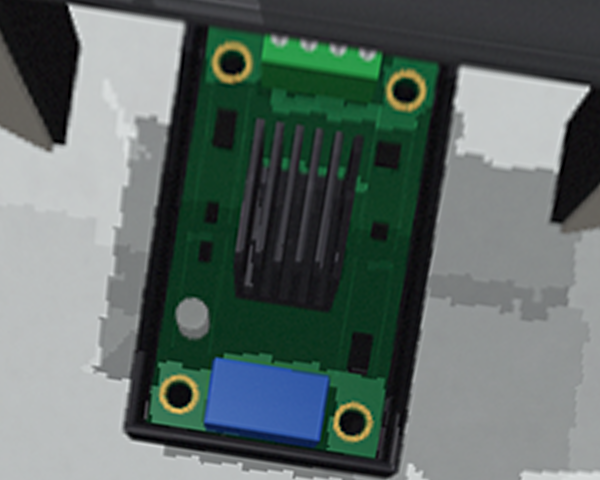

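Rings at (233,63), (405,91), (178,394) and (352,422) put the centre at (599.4, 57.0), agreeing with the first measurement. I descend and grip.

```bash
python3 -m creep '0 0.001 -0.02 0 0 0 100;0 0 -0.0215 0 0 0 100;0 0 0 0 0 0 100;0 0 0 0 0 0 100;0 0 0 0 0 0 0;0 0 0 0 0 0 0;0 0 0 0 0 0 0;0 0 0 0 0 0 0'; python3 -m creep '0 0 0 0 0 0 0;0 0 0 0 0 0 0;0 0 0 0 0 0 0;0 0 0 0 0 0 0;0 0 0 0 0 0 0;0 0 0 0 0 0 0'
```

```text
time: 4.77
tool_pos: [599.3, 56.4, 102.8]
tcp_rot: [3.141, 0.002, 2.983]
contact_force: [0.6, -0.4, 0.4]
grip_width: 69.6
finger_force: 0.0
time: 5.27
tool_pos: [598.8, 56.4, 101.7]
tcp_rot: [3.142, -0.0, 2.983]
contact_force: [0.2, 0.6, 0.6]
grip_width: 29.9
finger_force: 0.0
```

```bash
python3 -m creep '0 0 0.002 0 0 0 0;0 0 0 0 0 0 0;0 0 0 0 0 0 0;0 0 0 0 0 0 0;0 0 0 0 0 0 0'; python3 -m creep '0 0 0.02 0 0 0 0;0 0 0.03 0 0 0 0;0 0 0.03 0 0 0 0;0 0 0.03 0 0 0 0;0 0 0 0 0 0 0;0 0 0 0 0 0 0;0 0 0 0 0 0 0'
```

```text
time: 5.68
tool_pos: [598.8, 56.4, 103.7]
tcp_rot: [3.142, -0.0, 2.983]
contact_force: [0.1, -0.2, -1.1]
grip_width: 23.5
finger_force: 30.0
time: 6.27
tool_pos: [598.4, 56.4, 213.0]
tcp_rot: [-3.142, -0.001, 2.983]
contact_force: [0.4, -0.5, -1.6]
grip_width: 23.8
finger_force: 30.0
```

```bash
python3 -m creep '-0.0022 -0.034 0 0 0 0.0169 0;-0.0022 -0.034 0 0 0 0.0169 0;-0.0022 -0.034 0 0 0 0.0169 0;-0.0022 -0.034 0 0 0 0.0169 0;-0.0022 -0.034 0 0 0 0.0169 0;-0.0022 -0.034 0 0 0 0.0169 0;-0.0022 -0.034 0 0 0 0.0169 0;-0.0022 -0.034 0 0 0 0.0169 0' >/dev/null; python3 -m creep '-0.0022 -0.034 0 0 0 0.0169 0;-0.0022 -0.034 0 0 0 0.0169 0;0 0 0 0 0 0 0;0 0 0 0 0 0 0;0 0 0 0 0 0 0;0 0 0 0 0 0 0'
python3 - <<'E'
from h import *
ci,im=snap("w6"); st()
t=readout.get_obs()["tool_pos"]
a=rect(ci,im,430,545,-340,-200,28.5,4,"t")   # posts at tip height
b=rect(ci,im,t[0]-60,t[0]+30,t[1]-35,t[1]+35,t[2]-77,3.3,"t")  # held board, top plane
b=cv2.copyMakeBorder(b,0,a.shape[0]-b.shape[0],0,0,cv2.BORDER_CONSTANT)
print(a.shape,b.shape,t); cv2.imwrite("pics/r6.png",np.hstack([a,b]))
E
```

```text
time: 7.43
tool_pos: [576.8, -282.1, 212.8]
tcp_rot: [3.14, -0.002, -3.13]
contact_force: [-0.7, -0.2, -0.8]
grip_width: 24.1
finger_force: 30.0
7.48 [ 577.  -282.   213.1] [ 3.14e+00 -1.00e-03 -3.13e+00] F [ 0.3  0.1 -0.5] w 23.4 ff 30.0
(460, 560, 3) (460, 231, 3) [ 576.97033868 -282.04635096  213.13248963]
```

View pics/r6.png

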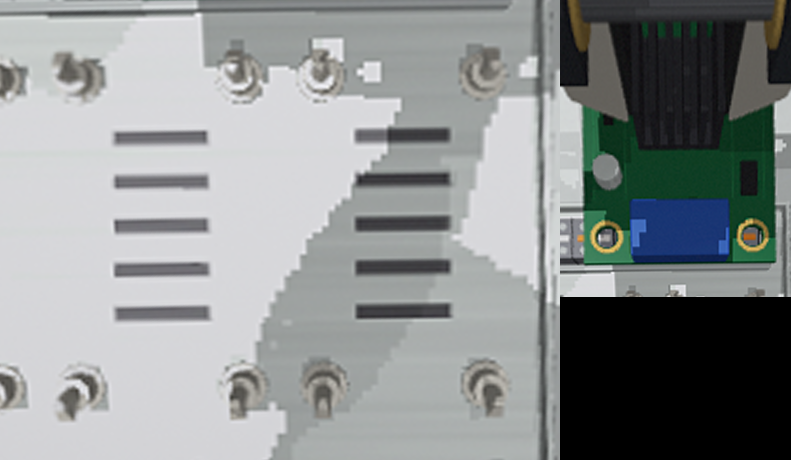

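Held board rings at (47,237) and (192,237) of the right panel show the board centred on the tool at apparent (577.2, -283.2). Bay 1 from its posts and slots is at about (487.5, -302). I go over it.

```bash
python3 -m creep '-0.03 -0.0063 0 0 0 0 0;-0.03 -0.0063 0 0 0 0 0;-0.0295 -0.0063 0 0 0 0 0;0 0 -0.03 0 0 0 0;0 0 -0.03 0 0 0 0;0 0 -0.02 0 0 0 0;0 0 -0.01 0 0 0 0;0 0 0 0 0 0 0'; python3 -m creep '0 0 0 0 0 0 0;0 0 0 0 0 0 0;0 0 0 0 0 0 0;0 0 0 0 0 0 0'
```

```text
time: 8.15
tool_pos: [486.8, -300.9, 121.7]
tcp_rot: [3.139, -0.003, -3.13]
contact_force: [0.7, 0.4, -1.5]
grip_width: 23.3
finger_force: 30.0
time: 8.48
tool_pos: [487.9, -302.8, 125.0]
tcp_rot: [-3.14, 0.002, -3.131]
contact_force: [-0.4, -0.3, -1.3]
grip_width: 23.6
finger_force: 30.0
```

```bash
python3 -m creep '0 0.0015 -0.01 0 0 0 0;0 0 0 0 0 0 0;0 0 0 0 0 0 0;0 0 0 0 0 0 0'; python3 -m creep '0 0 0 0 0 0 0;0 0 0 0 0 0 0;0 0 0 0 0 0 0'
python3 - <<'E'
from h import *
ci,im=snap("w7"); st(); t=readout.get_obs()["tool_pos"]
a=rect(ci,im,425,500,-355,-245,28.5,6,"t"); b=rect(ci,im,425,500,-355,-245,t[2]-77,6,"t")
cv2.imwrite("pics/r7.png",np.vstack([a[:,:],b])[:, :]); print(a.shape)
E
```

```text
time: 8.82
tool_pos: [487.3, -300.9, 113.5]
tcp_rot: [3.141, -0.0, -3.131]
contact_force: [0.7, 1.0, -0.6]
grip_width: 23.7
finger_force: 30.0
time: 9.07
tool_pos: [487.4, -301.1, 113.9]
tcp_rot: [-3.141, 0.0, -3.131]
contact_force: [0.2, -0.2, -0.7]
grip_width: 23.9
finger_force: 3.0
9.12 [ 487.4 -301.1  113.9] [-3.141  0.    -3.131] F [-0.3 -0.6 -1.1] w 24.2 ff 3.0
(450, 660, 3)
```

```bash
python3 -c "
import cv2;im=cv2.imread('pics/r7.png');print(im.shape);cv2.imwrite('pics/r7.png',cv2.resize(im,None,fx=.66,fy=.66,interpolation=cv2.INTER_AREA))"
```

```text
(900, 660, 3)
```

View pics/r7.png

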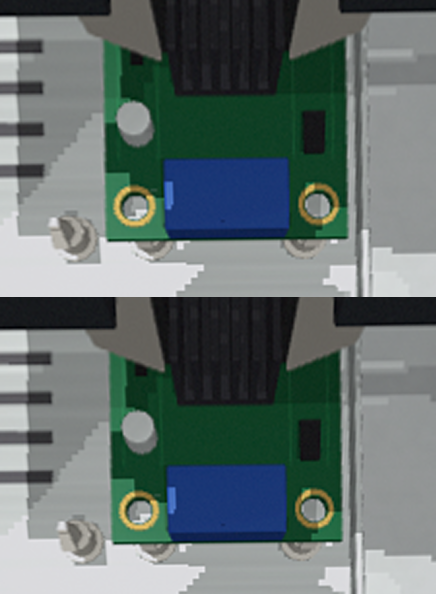

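The grip has just slackened (3 N), but the board still hangs in the fingers. The rings at (137,205) and (318,203) are centred on the post shoulders at cols 152 and 300, to within about 0.5 mm. I wait for the grip to return, then descend slowly.

```bash
python3 -m creep '0 0 0 0 0 0 0;0 0 0 0 0 0 0;0 0 0 0 0 0 0;0 0 0 0 0 0 0;0 0 0 0 0 0 0;0 0 0 0 0 0 0'; python3 -m creep '0 0 -0.003 0 0 0 0;0 0 -0.003 0 0 0 0;0 0 0 0 0 0 0;0 0 0 0 0 0 0'; python3 -m creep '0 0 -0.003 0 0 0 0;0 0 0 0 0 0 0;0 0 0 0 0 0 0'
python3 - <<'E'
from h import *
ci,im=snap("w8"); st(); t=readout.get_obs()["tool_pos"]
hsv=cv2.cvtColor(im,cv2.COLOR_BGR2HSV)
m=cv2.inRange(hsv,(18,90,90),(32,255,255)); n,l,s,c=cv2.connectedComponentsWithStats(m)
for i in range(1,n):
    if s[i,4]>25: print(c[i].round(1),s[i], [ray(ci,[c[i]],z)[0].round(1)[:2] for z in (t[2]-77,)])
E
```

```text
time: 9.62
tool_pos: [487.4, -301.0, 113.7]
tcp_rot: [3.141, -0.0, -3.131]
contact_force: [0.3, 0.5, -0.9]
grip_width: 23.8
finger_force: 30.0
time: 9.95
tool_pos: [487.2, -300.9, 107.4]
tcp_rot: [3.141, -0.001, -3.131]
contact_force: [0.4, -0.2, -0.6]
grip_width: 24.1
finger_force: 30.0
time: 10.2
tool_pos: [486.9, -300.8, 104.4]
tcp_rot: [3.141, -0.001, -3.131]
contact_force: [-1.7, 0.8, -1.1]
grip_width: 23.5
finger_force: 30.0
10.25 [ 487.  -300.9  104.5] [ 3.141e+00 -1.000e-03 -3.131e+00] F [-1.9  0.2 -0.7] w 23.6 ff 30.0
[237.5 184.7] [229 176  18  18 116] [array([ 445.9, -323.9])]
[319.8 184.8] [311 176  19  18 127] [array([ 445.4, -279.8])]
[226.3 308.3] [224 283   6  50 169] [array([ 523.1, -333. ])]
[330.5 307.8] [328 282   6  51 211] [array([ 522. , -269.3])]
```

```bash
python3 -m creep '-0.0005 0 -0.002 0 0 0 0;0 0 0 0 0 0 0;0 0 0 0 0 0 0'; python3 -m creep '0 0 -0.003 0 0 0 0;0 0 0 0 0 0 0;0 0 0 0 0 0 0';  python3 -m creep '0 0 -0.003 0 0 0 0;0 0 0 0 0 0 0;0 0 0 0 0 0 0'
```

```text
time: 10.5
tool_pos: [486.6, -301.1, 102.7]
tcp_rot: [3.141, -0.001, -3.131]
contact_force: [-3.4, -0.2, -0.0]
grip_width: 23.8
finger_force: 30.0
time: 10.75
tool_pos: [487.2, -301.4, 100.4]
tcp_rot: [-3.141, 0.001, -3.131]
contact_force: [-2.3, -0.9, 4.3]
grip_width: 23.5
finger_force: 30.0
time: 11.0
tool_pos: [486.7, -301.1, 96.9]
tcp_rot: [-3.141, -0.0, -3.131]
contact_force: [-3.5, -0.6, 3.8]
grip_width: 23.5
finger_force: 30.0
```

```bash
python3 -m creep '-0.001 0 -0.002 0 0 0 0;0 0 0 0 0 0 0;0 0 0 0 0 0 0'; python3 -m creep '0 0 -0.002 0 0 0 0;0 0 0 0 0 0 0;0 0 0 0 0 0 0';  python3 -m creep '0 0 -0.002 0 0 0 0;0 0 0 0 0 0 0;0 0 0 0 0 0 0'; python3 - <<'E'
from h import *
ci,im=snap("w9"); st(); t=readout.get_obs()["tool_pos"]
hsv=cv2.cvtColor(im,cv2.COLOR_BGR2HSV)
m=cv2.inRange(hsv,(18,90,90),(32,255,255)); n,l,s,c=cv2.connectedComponentsWithStats(m)
for i in range(1,n):
    if s[i,4]>25: print(c[i].round(1),s[i], [ray(ci,[c[i]],z)[0].round(1)[:2] for z in (17.5,)])
E
```

```text
time: 11.25
tool_pos: [486.1, -301.2, 94.9]
tcp_rot: [-3.141, 0.001, -3.132]
contact_force: [-2.9, 0.0, 4.3]
grip_width: 23.9
finger_force: 30.0
time: 11.5
tool_pos: [486.0, -301.2, 93.3]
tcp_rot: [-3.141, 0.001, -3.131]
contact_force: [-3.8, -0.2, 6.4]
grip_width: 23.9
finger_force: 30.0
time: 11.75
tool_pos: [485.9, -301.2, 92.5]
tcp_rot: [-3.141, 0.001, -3.131]
contact_force: [-7.5, 1.1, 17.3]
grip_width: 23.7
finger_force: 30.0
11.8 [ 485.9 -301.3   92.5] [-3.141e+00  1.000e-03 -3.131e+00] F [-7.8  0.7 16.3] w 23.7 ff 30.0
[242.4 185.6] [236 177  10  16  48] [array([ 445. , -321.7])]
[314.1 184.8] [311 176  10  17  54] [array([ 444.1, -283.6])]
[229.8 184.3] [228 178   6  15  31] [array([ 444.4, -328.3])]
[326.8 184.2] [325 178   4  14  32] [array([ 443.7, -276.9])]
[226.4 308.6] [224 283   6  50 183] [array([ 521.2, -333.1])]
[330.3 308.4] [327 282   7  51 198] [array([ 520.3, -270.3])]
```

```bash
python3 -m creep '0.001 0 0.001 0 0 0 0;0 0 0 0 0 0 40;0 0 0 0 0 0 40;0 0 0 0 0 0 40;0 0 0 0 0 0 40;0 0 0.03 0 0 0 40;0 0 0.03 0 0 0 0;0.022 0 0 0 0 0 0' >/dev/null; python3 -m creep '0.022 0 0 0 0 0 0;0 0 0 0 0 0 0;0 0 0 0 0 0 0;0 0 0 0 0 0 0;0 0 -0.025 0 0 0 0;0 0 -0.015 0 0 0 0;0 0 0 0 0 0 0;0 0 0 0 0 0 0'; python3 -m creep '0 0 -0.005 0 0 0 0;0 0 0 0 0 0 0;0 0 0 0 0 0 0'; python3 -m creep '0 0 -0.005 0 0 0 0;0 0 0 0 0 0 0;0 0 0 0 0 0 0'
```

```text
time: 13.13
tool_pos: [529.9, -300.8, 111.0]
tcp_rot: [3.14, -0.002, -3.132]
contact_force: [-0.4, 0.4, -0.1]
grip_width: 0.5
finger_force: 0.0
time: 13.38
tool_pos: [531.0, -301.2, 107.3]
tcp_rot: [-3.141, 0.001, -3.131]
contact_force: [-0.2, -0.3, 0.4]
grip_width: 0.0
finger_force: 0.0
time: 13.63
tool_pos: [530.8, -300.9, 101.6]
tcp_rot: [3.141, -0.0, -3.131]
contact_force: [0.6, 0.5, -0.7]
grip_width: 0.4
finger_force: 0.0
```

```bash
for r in 1 ; do python3 -m creep '0 0 -0.003 0 0 0 0;0 0 0 0 0 0 0;0 0 0 0 0 0 0' | grep -E "tool|contact"; python3 -m creep '0 0 -0.002 0 0 0 0;0 0 0 0 0 0 0;0 0 0 0 0 0 0'| grep -E "tool|contact"; python3 -m creep '0 0 -0.0015 0 0 0 0;0 0 0 0 0 0 0;0 0 0 0 0 0 0'| grep -E "tool|contact"; done
```

```text
tool_pos: [530.8, -300.9, 98.5]
contact_force: [-0.1, -0.0, -0.2]
tool_pos: [530.8, -301.0, 96.6]
contact_force: [0.4, 0.5, -0.7]
tool_pos: [530.9, -301.0, 95.2]
contact_force: [-0.2, 0.7, 0.6]
```

```bash
python3 -m creep '0 0 -0.0015 0 0 0 0;0 0 0 0 0 0 0;0 0 0 0 0 0 0'| grep -E "tool|contact"; python3 -m creep '0 0 -0.0015 0 0 0 0;0 0 0 0 0 0 0;0 0 0 0 0 0 0'| grep -E "tool|contact"
```

```text
tool_pos: [531.2, -301.1, 94.6]
contact_force: [-0.8, 1.1, 5.8]
tool_pos: [531.4, -301.1, 94.3]
contact_force: [-1.5, 2.6, 12.7]
```

```bash
python3 -m creep '0 0 0.026 0 0 0 0;-0.029 0 0 0 0 0 0;-0.029 0 0 0 0 0 0;-0.028 0 0 0 0 0 0;0 0 0 0 0 0 0;0 0 -0.01 0 0 0 0;0 0 -0.007 0 0 0 0;0 0 0 0 0 0 0'| grep -E "tool|contact"; python3 -m creep '0 0 -0.003 0 0 0 0;0 0 0 0 0 0 0;0 0 0 0 0 0 0'| grep -E "tool|contact"; python3 -m creep '0 0 -0.003 0 0 0 0;0 0 0 0 0 0 0;0 0 0 0 0 0 0'| grep -E "tool|contact"; python3 -m creep '0 0 -0.002 0 0 0 0;0 0 0 0 0 0 0;0 0 0 0 0 0 0'| grep -E "tool|contact"; python3 -m creep '0 0 -0.0015 0 0 0 0;0 0 0 0 0 0 0;0 0 0 0 0 0 0'| grep -E "tool|contact"
```

```text
tool_pos: [445.0, -300.6, 99.4]
contact_force: [0.1, 0.8, -0.6]
tool_pos: [445.3, -300.9, 97.9]
contact_force: [0.3, 0.7, -0.2]
tool_pos: [445.0, -301.0, 95.3]
contact_force: [-0.0, -0.8, 0.4]
tool_pos: [445.0, -301.1, 94.5]
contact_force: [-1.8, 2.1, 11.4]
tool_pos: [445.0, -301.1, 94.1]
contact_force: [-5.5, 3.3, 20.9]
```

Both ends of the board reach a hard stop at the same height, so the board in bay 1 is seated. Its release pose puts bay 1 at (486.7, -301.2), hence bay 2 at about (486.1, -235.2) and bay 3 at about (485.5, -169.2). Next is board C.

```bash
cat >> h.py <<'E'
def rings(ci,im,z):
    "gold hole rings -> world points at height z"
    m=cv2.inRange(cv2.cvtColor(np.ascontiguousarray(im),cv2.COLOR_BGR2HSV),(18,90,90),(32,255,255))
    m=cv2.morphologyEx(m,cv2.MORPH_CLOSE,np.ones((5,5)))
    n,l,s,c=cv2.connectedComponentsWithStats(m); out=[]
    for i in range(1,n):
        x,y,w,h,a=s[i]
        if a>25 and .7<w/h<1.4: out.append([x+w/2-.5,y+h/2-.5])
    P=ray(ci,out,z) if out else np.zeros((0,3))
    for q,p in zip(out,P): print(q,p[:2].round(1))
    return P
E
python3 -m creep '0 0 0.03 0 0 0 0;0 0 0.04 0 0 0 0;0 0 0.04 0 0 0 0;0.0101 0.0365 0 0 0 0 0;0.0101 0.0365 0 0 0 0 0;0.0101 0.0365 0 0 0 0 100;0.0101 0.0365 0 0 0 0 100;0.0101 0.0365 0 0 0 0 100'|grep tool; python3 -m creep '0.0101 0.0365 0 0 0 0.01 100;0.0101 0.0365 0 0 0 0.01 100;0.0101 0.0365 0 0 0 0.01 100;0.0101 0.0365 0 0 0 0.011 100;0.0101 0.0365 0 0 0 0 100;0.0101 0.0365 0 0 0 0 100;0.0101 0.0365 0 0 0 0 100;0.0101 0.0365 0 0 0 0 100' |grep tool; python3 -m creep '0.0101 0.0365 0 0 0 0 100;0.0101 0.0365 0 0 0 0 100;0 0 -0.02 0 0 0 100;0 0 -0.03 0 0 0 100;0 0 0 0 0 0 100;0 0 0 0 0 0 100;0 0 0 0 0 0 100;0 0 0 0 0 0 100'
python3 - <<'E'
from h import *
st(); ci,im=snap("w10"); rings(ci,im,27)
E
```

```text
tool_pos: [495.4, -116.9, 202.0]
tool_pos: [576.2, 175.4, 201.7]
time: 18.55
tool_pos: [597.3, 246.2, 153.8]
tcp_rot: [3.141, 0.003, -3.091]
contact_force: [0.1, 0.1, 0.1]
grip_width: 92.0
finger_force: 0.0
18.55 [597.3 246.2 153.8] [ 3.141e+00  3.000e-03 -3.091e+00] F [0.1 0.1 0.1] w 92.0 ff 0.0
[np.float64(197.0), np.float64(82.0)] [502.6 188.2]
[np.float64(264.5), np.float64(94.5)] [508.5 232. ]
[np.float64(247.5), np.float64(167.5)] [556.7 222.3]
[np.float64(312.5), np.float64(167.5)] [554.4 266.7]
[np.float64(251.0), np.float64(276.5)] [640.1 226.8]
[np.float64(309.0), np.float64(277.0)] [638.3 271. ]
```

```bash
python3 -m creep '0 0 -0.024 0 0 0 100;0 0 -0.0235 0 0 0 60;0 0 0 0 0 0 45;0 0 0 0 0 0 40;0 0 0 0 0 0 40;0 0 0 0 0 0 40'; python3 -m creep '0 0 0 0 0 0 0;0 0 0 0 0 0 0;0 0 0 0 0 0 0;0 0 0 0 0 0 0'
```

```text
time: 19.1
tool_pos: [597.4, 246.7, 106.4]
tcp_rot: [3.141, 0.003, -3.09]
contact_force: [0.0, -0.4, 0.1]
grip_width: 63.1
finger_force: 0.0
time: 19.43
tool_pos: [596.4, 246.5, 104.6]
tcp_rot: [3.141, 0.001, -3.09]
contact_force: [0.5, 0.2, -0.3]
grip_width: 36.2
finger_force: 0.0
```

```bash
python3 -m creep '0 0 -0.0005 0 0 0 0;0 0 0 0 0 0 0;0 0 0 0 0 0 0;0 0 0 0 0 0 0;0 0 0.025 0 0 0 0;0 0 0.03 0 0 0 0;0 0 0.03 0 0 0 0;0 0 0.025 0 0 0 0'; python3 -m creep '-0.0085 -0.0371 0 0 0 -0.01 0;-0.0085 -0.0371 0 0 0 -0.01 0;-0.0085 -0.0371 0 0 0 -0.01 0;-0.0085 -0.0371 0 0 0 -0.01 0;-0.0085 -0.0371 0 0 0 0 0;-0.0085 -0.0371 0 0 0 0 0;-0.0085 -0.0371 0 0 0 0 0;-0.0085 -0.0371 0 0 0 0 0' | grep -E "tool|ff|finger";  python3 -m creep '-0.0085 -0.0371 0 0 0 0 0;-0.0085 -0.0371 0 0 0 0 0;-0.0085 -0.0371 0 0 0 0 0;-0.0085 -0.0371 0 0 0 0 0;-0.0085 -0.0371 0 0 0 0 0;0 0 -0.03 0 0 0 0;0 0 -0.03 0 0 0 0;0 0 -0.025 0 0 0 0' | grep tool; python3 -m creep '0 0 0 0 0 0 0;0 0 0 0 0 0 0;0 0 0 0 0 0 0;0 0 0 0 0 0 0;0 0 0 0 0 0 0'
python3 - <<'E'
from h import *
ci,im=snap("w11"); st(); t=readout.get_obs()["tool_pos"]; rings(ci,im,t[2]-77)
E
```

```text
time: 20.1
tool_pos: [596.4, 246.5, 215.5]
tcp_rot: [3.141, 0.001, -3.09]
contact_force: [1.6, -0.3, -1.6]
grip_width: 23.7
finger_force: 30.0
tool_pos: [527.5, -51.9, 213.7]
finger_force: 30.0
tool_pos: [485.0, -236.6, 127.2]
time: 21.85
tool_pos: [486.7, -236.1, 130.4]
tcp_rot: [-3.14, 0.003, -3.13]
contact_force: [-0.1, -0.3, -1.4]
grip_width: 23.6
finger_force: 30.0
21.9 [ 486.5 -236.   130.2] [-3.14e+00  2.00e-03 -3.13e+00] F [-0.5 -0.1 -0.4] w 23.6 ff 30.0
[np.float64(212.0), np.float64(170.5)] [ 438.4 -272.9]
[np.float64(237.5), np.float64(185.5)] [ 446.5 -259.5]
[np.float64(319.5), np.float64(185.5)] [ 445.9 -215.4]
```

```bash
python3 -m creep '-0.002 0.001 -0.01 0 0 0 0;0 0 -0.01 0 0 0 0;0 0 0 0 0 0 0;0 0 0 0 0 0 0;0 0 0 0 0 0 0'| grep -E "tool|contact"
python3 - <<'E'
from h import *
ci,im=snap("w12"); st(); t=readout.get_obs()["tool_pos"]; rings(ci,im,t[2]-77); rings(ci,im,17.5)
E
python3 -m creep '0 0 -0.003 0 0 0 0;0 0 0 0 0 0 0;0 0 0 0 0 0 0'| grep -E "tool|contact"; python3 -m creep '0 0 -0.003 0 0 0 0;0 0 0 0 0 0 0;0 0 0 0 0 0 0'| grep -E "tool|contact"
```

```text
tool_pos: [484.1, -234.9, 109.0]
contact_force: [0.6, -0.1, -0.6]
22.37 [ 484.1 -235.   109.1] [-3.141e+00  1.000e-03 -3.130e+00] F [ 0.8 -0.1 -1.7] w 23.5 ff 30.0
[np.float64(203.5), np.float64(182.0)] [ 441.8 -276.4]
[np.float64(237.5), np.float64(185.5)] [ 443.6 -258.2]
[np.float64(319.5), np.float64(185.5)] [ 443.  -214.1]
[np.float64(203.5), np.float64(182.0)] [ 445.  -279.9]
[np.float64(237.5), np.float64(185.5)] [ 446.9 -260. ]
[np.float64(319.5), np.float64(185.5)] [ 446.3 -212.1]
tool_pos: [483.9, -234.8, 105.7]
contact_force: [0.0, -0.5, -2.4]
tool_pos: [484.3, -235.1, 102.9]
contact_force: [1.8, -0.2, -0.0]
```

```bash
python3 -m creep '0.001 0 -0.003 0 0 0 0;0 0 0 0 0 0 0;0 0 0 0 0 0 0'| grep -E "tool|contact"; python3 -m creep '0 0 -0.003 0 0 0 0;0 0 0 0 0 0 0;0 0 0 0 0 0 0'| grep -E "tool|contact";python3 -m creep '0 0 -0.002 0 0 0 0;0 0 0 0 0 0 0;0 0 0 0 0 0 0'| grep -E "tool|contact"; python3 -m creep '0 0 -0.001 0 0 0 0;0 0 0 0 0 0 0;0 0 0 0 0 0 0'| grep -E "tool|contact"
```

```text
tool_pos: [485.2, -235.2, 100.4]
contact_force: [0.2, -0.9, 5.0]
tool_pos: [484.2, -234.7, 96.5]
contact_force: [-2.4, -1.0, -0.6]
tool_pos: [484.5, -234.7, 94.7]
contact_force: [-3.4, -0.1, 3.3]
tool_pos: [484.7, -234.8, 94.2]
contact_force: [-6.0, -0.8, 8.4]
```

```bash
python3 -m creep '0 0 0.001 0 0 0 40;0 0 0 0 0 0 40;0 0 0 0 0 0 40;0 0 0 0 0 0 40;0 0 0.03 0 0 0 40;0 0 0.02 0 0 0 0;0.022 0 0 0 0 0 0;0.022 0 0 0 0 0 0' >/dev/null; python3 -m creep '0 0 0 0 0 0 0;0 0 0 0 0 0 0;0 0 0 0 0 0 0;0 0 -0.025 0 0 0 0;0 0 -0.021 0 0 0 0;0 0 0 0 0 0 0;0 0 0 0 0 0 0'| grep -E "tool|contact|grip"; python3 -m creep '0 0 -0.003 0 0 0 0;0 0 0 0 0 0 0;0 0 0 0 0 0 0'| grep -E "tool|contact"; python3 -m creep '0 0 -0.002 0 0 0 0;0 0 0 0 0 0 0;0 0 0 0 0 0 0'| grep -E "tool|contact"; python3 -m creep '0 0 -0.0015 0 0 0 0;0 0 0 0 0 0 0;0 0 0 0 0 0 0'| grep -E "tool|contact"
```

```text
tool_pos: [527.8, -234.6, 98.2]
contact_force: [0.4, -0.7, 0.1]
grip_width: -0.1
tool_pos: [528.9, -234.9, 96.5]
contact_force: [0.5, 0.0, -0.5]
tool_pos: [529.2, -235.1, 94.7]
contact_force: [0.1, 0.6, 4.6]
tool_pos: [529.6, -235.1, 94.2]
contact_force: [-2.0, 1.3, 11.9]
```

```bash
python3 -m creep '0 0 0.024 0 0 0 0;-0.029 0 0 0 0 0 0;-0.029 0 0 0 0 0 0;-0.028 0 0 0 0 0 0;0 0 0 0 0 0 0;0 0 -0.01 0 0 0 0;0 0 -0.01 0 0 0 0;0 0 0 0 0 0 0'| grep -E "tool|contact"; python3 -m creep '0 0 -0.002 0 0 0 0;0 0 0 0 0 0 0;0 0 0 0 0 0 0'| grep -E "tool|contact"; python3 -m creep '0 0 -0.002 0 0 0 0;0 0 0 0 0 0 0;0 0 0 0 0 0 0'| grep -E "tool|contact"; python3 -m creep '0 0 -0.0015 0 0 0 0;0 0 0 0 0 0 0;0 0 0 0 0 0 0'| grep -E "tool|contact"
```

```text
tool_pos: [443.8, -235.2, 94.9]
contact_force: [1.3, -0.3, 0.7]
tool_pos: [443.8, -235.3, 94.5]
contact_force: [-4.0, -0.6, 10.3]
tool_pos: [443.8, -235.3, 94.0]
contact_force: [-7.6, 1.8, 26.1]
tool_pos: [443.8, -235.3, 93.6]
contact_force: [-10.2, 2.0, 38.6]
```

```bash
python3 -m creep '0 0 0.04 0 0 0 0;0 0 0.04 0 0 0 0;0 0 0.04 0 0 0 0;0.0007 0.0167 0 0 0 -0.1216 100;0.0007 0.0167 0 0 0 -0.1216 100;0.0007 0.0167 0 0 0 -0.1216 100;0.0007 0.0167 0 0 0 -0.1216 100;0.0007 0.0167 0 0 0 -0.1216 100' |grep -E "tool|tcp"; python3 -m creep '0.0007 0.0167 0 0 0 -0.1216 100;0.0007 0.0167 0 0 0 -0.1216 100;0.0007 0.0167 0 0 0 -0.1216 100;0.0007 0.0167 0 0 0 -0.1216 100;0.0007 0.0167 0 0 0 -0.1216 100;0.0007 0.0167 0 0 0 -0.1216 100;0.0007 0.0167 0 0 0 -0.1216 100;0.0007 0.0167 0 0 0 -0.1216 100' |grep -E "tool|tcp"; python3 -m creep '0.0007 0.0167 0 0 0 -0.1216 100;0.0007 0.0167 0 0 0 -0.1216 100;0.0007 0.0167 0 0 0 -0.1216 100;0.0007 0.0167 0 0 0 -0.1216 100;0.0007 0.0167 0 0 0 -0.1216 100;0.0007 0.0167 0 0 0 -0.1216 100;0.0007 0.0167 0 0 0 -0.1216 100;0.0007 0.0167 0 0 0 -0.1216 100' |grep -E "tool|tcp";  python3 -m creep '0.0007 0.0167 0 0 0 -0.1216 100;0.0007 0.0167 0 0 0 -0.1216 100;0.0007 0.0167 0 0 0 -0.1216 100;0.0007 0.0167 0 0 0 -0.1216 100;0.0007 0.0167 0 0 0 -0.1216 100;0.0007 0.0167 0 0 0 -0.1216 100;0 0 -0.03 0 0 0 100;0 0 -0.025 0 0 0 100' |grep -E "tool|tcp"; python3 -m creep '0 0 0 0 0 0 100;0 0 0 0 0 0 100;0 0 0 0 0 0 100;0 0 0 0 0 0 100'
python3 - <<'E'
from h import *
st(); ci,im=snap("w13"); rings(ci,im,27)
E
```

```text
tool_pos: [447.1, -150.4, 210.1]
tcp_rot: [3.141, -0.001, 2.539]
tool_pos: [452.6, -16.5, 210.0]
tcp_rot: [-3.141, -0.0, 1.567]
tool_pos: [458.0, 117.4, 210.0]
tcp_rot: [-3.141, 0.001, 0.594]
tool_pos: [462.5, 218.0, 154.8]
tcp_rot: [-3.14, -0.002, -0.128]
time: 30.28
tool_pos: [462.7, 216.4, 157.0]
tcp_rot: [-3.141, -0.002, -0.13]
contact_force: [0.1, -0.3, 0.8]
grip_width: 91.4
finger_force: 0.0
30.28 [462.7 216.4 157. ] [-3.141e+00 -2.000e-03 -1.300e-01] F [ 0.1 -0.3  0.8] w 91.4 ff 0.0
[np.float64(246.5), np.float64(165.5)] [508.7 232. ]
[np.float64(310.5), np.float64(165.5)] [502.9 188. ]
[np.float64(249.5), np.float64(274.5)] [425.  243.1]
[np.float64(306.5), np.float64(274.5)] [419.3 199.4]
```

```bash
python3 -m creep '0.001 -0.0008 -0.026 0 0 0 70;0 0 -0.0255 0 0 0 45;0 0 0 0 0 0 40;0 0 0 0 0 0 40;0 0 0 0 0 0 40;0 0 0 0 0 0 40;0 0 0 0 0 0 40'; python3 -m creep '0 0 0 0 0 0 0;0 0 0 0 0 0 0;0 0 0 0 0 0 0;0 0 0 0 0 0 0;0 0 0 0 0 0 0;0 0 0 0 0 0 0'
```

```text
time: 30.92
tool_pos: [463.5, 215.5, 105.7]
tcp_rot: [-3.141, -0.003, -0.13]
contact_force: [-0.5, 0.1, -0.5]
grip_width: 49.9
finger_force: 0.0
time: 31.42
tool_pos: [462.9, 215.4, 104.4]
tcp_rot: [-3.141, -0.0, -0.13]
contact_force: [-0.2, 0.9, 2.5]
grip_width: 23.7
finger_force: 30.0
```

```bash
python3 -m creep '0 0 0.025 0 0 0 0;0 0 0.03 0 0 0 0;0 0 0.03 0 0 0 0;0 0 0.025 0 0 0 0;0.0008 -0.0142 0 0 0 0.1216 0;0.0008 -0.0142 0 0 0 0.1216 0;0.0008 -0.0142 0 0 0 0.1216 0;0.0008 -0.0142 0 0 0 0.1216 0' |grep -E "tool|tcp|finger"; python3 -m creep '0.0008 -0.0142 0 0 0 0.1216 0;0.0008 -0.0142 0 0 0 0.1216 0;0.0008 -0.0142 0 0 0 0.1216 0;0.0008 -0.0142 0 0 0 0.1216 0;0.0008 -0.0142 0 0 0 0.1216 0;0.0008 -0.0142 0 0 0 0.1216 0;0.0008 -0.0142 0 0 0 0.1216 0;0.0008 -0.0142 0 0 0 0.1216 0' |grep -E "tool|tcp|finger"; python3 -m creep '0.0008 -0.0142 0 0 0 0.1216 0;0.0008 -0.0142 0 0 0 0.1216 0;0.0008 -0.0142 0 0 0 0.1216 0;0.0008 -0.0142 0 0 0 0.1216 0;0.0008 -0.0142 0 0 0 0.1216 0;0.0008 -0.0142 0 0 0 0.1216 0;0.0008 -0.0142 0 0 0 0.1216 0;0.0008 -0.0142 0 0 0 0.1216 0' |grep -E "tool|tcp|finger"; python3 -m creep '0.0008 -0.0142 0 0 0 0.1216 0;0.0008 -0.0142 0 0 0 0.1216 0;0.0008 -0.0142 0 0 0 0.1216 0;0.0008 -0.0142 0 0 0 0.1216 0;0.0008 -0.0142 0 0 0 0.1216 0;0.0008 -0.0142 0 0 0 0.1216 0;0.0008 -0.0142 0 0 0 0.1216 0;0 0 0 0 0 0 0' |grep -E "tool|tcp|finger"; python3 -m creep '0 0 -0.03 0 0 0 0;0 0 -0.03 0 0 0 0;0 0 -0.03 0 0 0 0;0 0 0 0 0 0 0;0 0 0 0 0 0 0;0 0 0 0 0 0 0;0 0 0 0 0 0 0;0 0 0 0 0 0 0'
python3 - <<'E'
from h import *
ci,im=snap("w14"); st(); t=readout.get_obs()["tool_pos"]; rings(ci,im,t[2]-77); rings(ci,im,17.5)
E
```

```text
tool_pos: [465.7, 157.9, 214.1]
tcp_rot: [3.141, 0.0, 0.363]
finger_force: 30.0
tool_pos: [472.1, 44.1, 213.9]
tcp_rot: [-3.141, 0.0, 1.335]
finger_force: 30.0
tool_pos: [478.5, -69.4, 213.9]
tcp_rot: [-3.141, -0.001, 2.308]
finger_force: 30.0
tool_pos: [484.4, -170.2, 213.9]
tcp_rot: [-3.141, -0.0, -3.126]
finger_force: 30.0
time: 34.75
tool_pos: [485.2, -168.4, 126.0]
tcp_rot: [-3.14, 0.003, -3.131]
contact_force: [0.9, -0.5, -0.2]
grip_width: 23.7
finger_force: 30.0
34.8 [ 485.  -168.3  125.8] [-3.140e+00  3.000e-03 -3.131e+00] F [-0.1 -0.1 -1.7] w 23.8 ff 30.0
[np.float64(108.0), np.float64(173.5)] [ 438.9 -262.6]
[np.float64(237.5), np.float64(181.5)] [ 442.8 -191.7]
[np.float64(319.5), np.float64(181.5)] [ 442.2 -147.7]
[np.float64(108.0), np.float64(173.5)] [ 445.  -279.7]
[np.float64(237.5), np.float64(181.5)] [ 449.6 -195.7]
[np.float64(319.5), np.float64(181.5)] [ 449.  -143.7]
```

```bash
python3 -m creep '0.001 0 -0.01 0 0 0 0;0 0 -0.01 0 0 0 0;0 0 0 0 0 0 0;0 0 0 0 0 0 0;0 0 0 0 0 0 0'| grep -E "tool|contact"
python3 - <<'E'
from h import *
ci,im=snap("w15"); st(); t=readout.get_obs()["tool_pos"]; rings(ci,im,t[2]-77); rings(ci,im,17.5)
E
python3 -m creep '0 0 -0.002 0 0 0 0;0 0 0 0 0 0 0;0 0 0 0 0 0 0'| grep -E "tool|contact"
```

```text
tool_pos: [485.7, -168.1, 104.0]
contact_force: [3.2, -0.1, -1.2]
35.27 [ 485.7 -168.1  104.2] [ 3.142e+00  1.000e-03 -3.130e+00] F [ 3.5  1.1 -1.2] w 23.9 ff 30.0
[np.float64(202.5), np.float64(177.5)] [ 441. -210.]
[np.float64(89.0), np.float64(180.5)] [ 443.  -273.4]
[np.float64(237.5), np.float64(181.5)] [ 443.  -191.3]
[np.float64(319.5), np.float64(181.5)] [ 442.4 -147.4]
[np.float64(202.5), np.float64(177.5)] [ 443.  -212.3]
[np.float64(89.0), np.float64(180.5)] [ 445.1 -279.4]
[np.float64(237.5), np.float64(181.5)] [ 445.1 -192.5]
[np.float64(319.5), np.float64(181.5)] [ 444.5 -146.1]
tool_pos: [485.7, -168.3, 102.8]
contact_force: [1.3, -0.0, 4.1]
```

```bash
python3 -m creep '0.0005 0.0003 -0.002 0 0 0 0;0 0 0 0 0 0 0;0 0 0 0 0 0 0'| grep -E "tool|contact"; python3 -m creep '0 0 -0.003 0 0 0 0;0 0 0 0 0 0 0;0 0 0 0 0 0 0'| grep -E "tool|contact";python3 -m creep '0 0 -0.0025 0 0 0 0;0 0 0 0 0 0 0;0 0 0 0 0 0 0'| grep -E "tool|contact"; python3 -m creep '0 0 -0.002 0 0 0 0;0 0 0 0 0 0 0;0 0 0 0 0 0 0'| grep -E "tool|contact"
```

```text
tool_pos: [486.3, -168.3, 101.3]
contact_force: [0.3, -0.9, 8.3]
tool_pos: [485.2, -168.0, 96.9]
contact_force: [-0.6, -2.3, -1.6]
tool_pos: [485.8, -168.1, 94.7]
contact_force: [-1.9, -3.5, 2.5]
tool_pos: [485.8, -168.1, 94.3]
contact_force: [-6.5, -1.9, 18.6]
```

Seated on the first push. I release and press both ends.

```bash
python3 -m creep '0 0 0.001 0 0 0 40;0 0 0 0 0 0 40;0 0 0 0 0 0 40;0 0 0 0 0 0 40;0 0 0.03 0 0 0 40;0 0 0.02 0 0 0 0;0.022 0 0 0 0 0 0;0.022 0 0 0 0 0 0' >/dev/null; python3 -m creep '0 0 0 0 0 0 0;0 0 0 0 0 0 0;0 0 0 0 0 0 0;0 0 -0.025 0 0 0 0;0 0 -0.021 0 0 0 0;0 0 0 0 0 0 0;0 0 0 0 0 0 0'| grep -E "tool|contact|grip"; python3 -m creep '0 0 -0.002 0 0 0 0;0 0 0 0 0 0 0;0 0 0 0 0 0 0'| grep -E "tool|contact"; python3 -m creep '0 0 -0.0015 0 0 0 0;0 0 0 0 0 0 0;0 0 0 0 0 0 0'| grep -E "tool|contact"; python3 -m creep '0 0 -0.0015 0 0 0 0;0 0 0 0 0 0 0;0 0 0 0 0 0 0'| grep -E "tool|contact"
```

```text
tool_pos: [528.7, -167.6, 96.9]
contact_force: [-0.1, -0.2, 0.3]
grip_width: 0.3
tool_pos: [529.7, -167.8, 96.1]
contact_force: [0.7, -0.9, -0.6]
tool_pos: [530.0, -167.9, 94.8]
contact_force: [-0.7, -0.4, 4.5]
tool_pos: [530.4, -167.9, 94.2]
contact_force: [-2.2, 1.9, 11.6]
```

```bash
python3 -m creep '0 0 0.024 0 0 0 0;-0.029 0 0 0 0 0 0;-0.029 0 0 0 0 0 0;-0.028 0 0 0 0 0 0;0 0 0 0 0 0 0;0 0 -0.01 0 0 0 0;0 0 -0.01 0 0 0 0;0 0 0 0 0 0 0'| grep -E "tool|contact"; python3 -m creep '0 0 -0.002 0 0 0 0;0 0 0 0 0 0 0;0 0 0 0 0 0 0'| grep -E "tool|contact"; python3 -m creep '0 0 -0.0015 0 0 0 0;0 0 0 0 0 0 0;0 0 0 0 0 0 0'| grep -E "tool|contact"
python3 -m creep '0 0 0.04 0 0 0 0;0 0 0.04 0 0 0 0;0 0 0.04 0 0 0 0;0.03 0.025 0.01 0 0 0 100;0.03 0.025 0.01 0 0 0 100;0.03 0.025 0.01 0 0 0 100;0.03 0.025 0.01 0 0 0 100;0.02 0.033 0.01 0 0 0 100' | grep tool; python3 -m creep '0.002 0.035 0.015 0 0 0 100;0 0.035 0.015 0 0 0 100;0 0.035 0.015 0 0 0 100;0 0.035 0.015 0 0 0 100;0 0.035 0.015 0 0 0 100;0 0.03 0.015 0 0 0 100;0 0 0 0 0 0 100;0 0 0 0 0 0 100' | grep tool; python3 -m creep '0 0 0 0 0 0 100;0 0 0 0 0 0 100;0 0 0 0 0 0 100;0 0 0 0 0 0 100' | grep tool
python3 - <<'E'
from h import *
ci,im=snap("w16"); st(); rect(ci,im,395,670,-10,310,36,2.3,"r16")
E
```

```text
tool_pos: [443.5, -167.6, 95.6]
contact_force: [-1.5, 0.5, -0.2]
tool_pos: [444.0, -167.8, 95.0]
contact_force: [-0.6, 0.3, 2.1]
tool_pos: [444.0, -167.8, 94.4]
contact_force: [-4.8, 1.9, 13.3]
tool_pos: [586.2, -34.2, 264.1]
tool_pos: [585.8, 171.9, 354.0]
tool_pos: [586.0, 169.0, 352.7]
41.4 [586.  169.2 352.9] [-3.141e+00 -1.000e-03 -3.132e+00] F [ 0.1  0.4 -0.3] w 91.7 ff 0.0
```

View pics/r16.png

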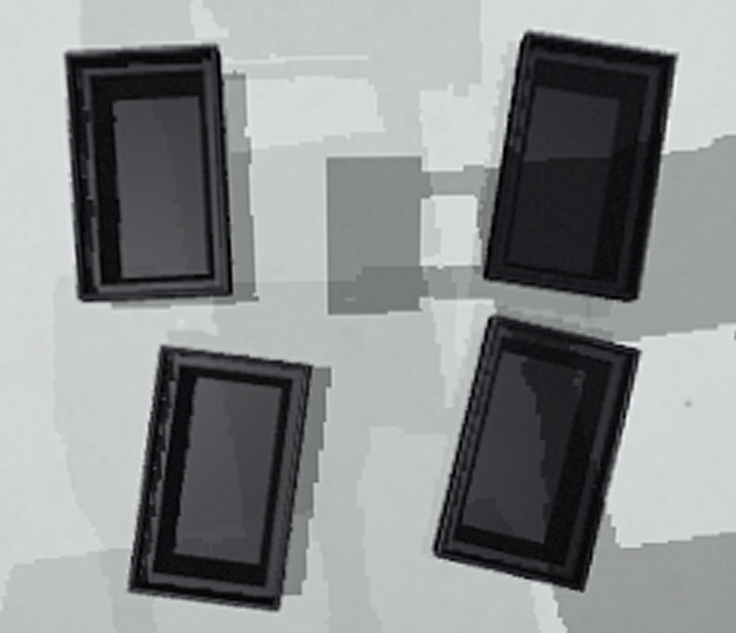

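All four trays are empty, unmoved, and centred near (594,245), (598,57.5), (462,214) and (473,76). I stack on the tray at (598,57.5), yaw -0.16, starting with the one at (473,76).

```bash
python3 -m creep '-0.0161 -0.0133 -0.028 0 0 -0.034 100;-0.0161 -0.0133 -0.028 0 0 -0.034 100;-0.0161 -0.0133 -0.028 0 0 -0.034 100;-0.0161 -0.0133 -0.028 0 0 -0.034 100;-0.0161 -0.0133 -0.028 0 0 -0.034 100;-0.0161 -0.0133 -0.028 0 0 -0.034 100;-0.0161 -0.0133 -0.028 0 0 -0.034 100;0 0 -0.03 0 0 0 100' | grep tool; python3 -m creep '0 0 -0.024 0 0 0 100;0 0 0 0 0 0 100;0 0 0 0 0 0 100;0 0 0 0 0 0 100' | grep -E "tool|tcp"; python3 -m creep '0 0 -0.0075 0 0 0 100;0 0 0 0 0 0 100;0 0 0 0 0 0 0;0 0 0 0 0 0 0;0 0 0 0 0 0 0;0 0 0 0 0 0 0;0 0 0 0 0 0 0;0 0 0 0 0 0 0'
```

```text
tool_pos: [470.4, 75.2, 126.4]
tool_pos: [474.1, 77.0, 104.4]
tcp_rot: [3.141, 0.002, 2.915]
time: 43.07
tool_pos: [473.2, 77.1, 95.9]
tcp_rot: [3.141, 0.0, 2.915]
contact_force: [-0.8, 0.8, 1.6]
grip_width: 66.1
finger_force: 30.0
```

```bash
python3 -m creep '0 0 0.02 0 0 0 0;0 0 0.03 0 0 0 0;0 0 0.02 0 0 0 0;0 0 0 0 0 0 0;0.0311 -0.0049 0 0 0 0.0165 0;0.0311 -0.0049 0 0 0 0.0165 0;0.0311 -0.0049 0 0 0 0.0165 0;0.0311 -0.0049 0 0 0 0.0165 0' | grep tool; python3 -m creep '0 0 0 0 0 0 0;0 0 0 0 0 0 0;0 0 0 0 0 0 0;0 0 -0.02 0 0 0 0;0 0 -0.02 0 0 0 0;0 0 0 0 0 0 0;0 0 0 0 0 0 0;0 0 0 0 0 0 0'; python3 -m creep '0 0 -0.01 0 0 0 0;0 0 0 0 0 0 0;0 0 0 0 0 0 0' | grep -E "tool|contact";
```

```text
tool_pos: [598.4, 57.3, 164.7]
time: 44.4
tool_pos: [597.4, 57.7, 126.6]
tcp_rot: [3.141, 0.001, 2.981]
contact_force: [-0.0, 0.5, -1.0]
grip_width: 66.2
finger_force: 30.0
tool_pos: [597.3, 57.5, 115.7]
contact_force: [0.2, -1.0, -0.1]
```

```bash
python3 -m creep '0 0 -0.004 0 0 0 0;0 0 0 0 0 0 0;0 0 0 0 0 0 0' | grep -E "tool|contact"; python3 -m creep '0 0 -0.002 0 0 0 0;0 0 0 0 0 0 0;0 0 0 0 0 0 0' | grep -E "tool|contact"; python3 -m creep '0 0 -0.001 0 0 0 0;0 0 0 0 0 0 0;0 0 0 0 0 0 0' | grep -E "tool|contact"
```

```text
tool_pos: [597.5, 57.5, 111.6]
contact_force: [-0.1, 0.1, -0.7]
tool_pos: [597.8, 57.5, 110.0]
contact_force: [0.6, 0.5, 1.2]
tool_pos: [597.8, 57.5, 109.9]
contact_force: [-2.0, -0.7, 8.1]
```

```bash
cat >> h.py <<'E'
def tray(ci,im,x,y,z=36,w=95):
    o=rect(ci,im,x-w,x+w,y-w,y+w,z,3,"t"); g=cv2.cvtColor(o,cv2.COLOR_BGR2HSV)[...,2]
    cs,_=cv2.findContours(cv2.morphologyEx((g<75).astype(np.uint8),cv2.MORPH_OPEN,np.ones((7,7))),cv2.RETR_EXTERNAL,cv2.CHAIN_APPROX_NONE)
    for c in sorted(cs,key=cv2.contourArea)[-3:]:
        b=cv2.boxPoints(cv2.minAreaRect(c)); W=np.c_[x+w-b[:,1]/3,y+w-b[:,0]/3]
        e=[W[1]-W[0],W[2]-W[1]]; L=max(e,key=np.linalg.norm); L=L*np.sign(L[0])
        print("centre",W.mean(0).round(1),"size",[np.linalg.norm(k).round(1) for k in e],"yaw",np.arctan2(L[1],L[0]).round(3))
E
python3 -m creep '0 0 0 0 0 0 100;0 0 0 0 0 0 100;0 0 0 0 0 0 100;0 0 0 0 0 0 100;0 0 0.03 0 0 0 100;0 0 0.035 0 0 0 100;-0.0226 0.0261 0 0 0 0.0037 100;-0.0226 0.0261 0 0 0 0.0037 100'  | grep -E "tool|finger"; python3 -m creep '-0.0226 0.0261 0 0 0 0.0037 100;-0.0226 0.0261 0 0 0 0.0037 100;-0.0226 0.0261 0 0 0 0.0037 100;-0.0226 0.0261 0 0 0 0.0037 100;0 0 0 0 0 0 100;0 0 0 0 0 0 100;0 0 0 0 0 0 100;0 0 0 0 0 0 100'| grep -E "tool|tcp"
python3 - <<'E'
from h import *
st(); ci,im=snap("w17"); tray(ci,im,462,214)
E
```

```text
tool_pos: [553.7, 109.2, 175.7]
finger_force: 0.0
tool_pos: [462.8, 213.4, 173.7]
tcp_rot: [3.142, 0.001, 3.002]
46.73 [462.8 213.4 173.7] [3.142e+00 1.000e-03 3.002e+00] F [0.8 0.2 0.2] w 92.0 ff 0.0
centre [521.9 214.1] size [np.float32(70.3), np.float32(194.3)] yaw 1.431
centre [461.3 215.1] size [np.float32(109.4), np.float32(67.0)] yaw -0.13
```

```bash
python3 -m creep '-0.001 0.0015 -0.03 0 0 0.008 100;0 0 -0.025 0 0 0 100;0 0 -0.0245 0 0 0 100;0 0 0 0 0 0 100;0 0 0 0 0 0 100;0 0 0 0 0 0 100;0 0 0 0 0 0 0;0 0 0 0 0 0 0' | grep tool; python3 -m creep '0 0 0 0 0 0 0;0 0 0 0 0 0 0;0 0 0 0 0 0 0;0 0 0 0 0 0 0;0 0 0 0 0 0 0'
```

```text
tool_pos: [461.8, 215.7, 95.7]
time: 47.87
tool_pos: [461.2, 215.7, 94.8]
tcp_rot: [3.141, 0.001, 3.011]
contact_force: [-1.1, -0.3, 5.5]
grip_width: 66.1
finger_force: 30.0
```

```bash
python3 -m creep '0 0 0.025 0 0 0 0;0 0 0.035 0 0 0 0;0 0 0.025 0 0 0 0;0.0228 -0.0264 0 0 0 -0.005 0;0.0228 -0.0264 0 0 0 -0.005 0;0.0228 -0.0264 0 0 0 -0.005 0;0.0228 -0.0264 0 0 0 -0.005 0;0.0228 -0.0264 0 0 0 -0.005 0' | grep tool; python3 -m creep '0.0228 -0.0264 0 0 0 -0.005 0;0 0 0 0 0 0 0;0 0 0 0 0 0 0;0 0 0 0 0 0 0;0 0 -0.02 0 0 0 0;0 0 -0.02 0 0 0 0;0 0 0 0 0 0 0;0 0 0 0 0 0 0'; python3 -m creep '0 0 -0.01 0 0 0 0;0 0 0 0 0 0 0;0 0 0 0 0 0 0' | grep -E "tool|contact";
```

```text
tool_pos: [575.6, 82.3, 179.1]
time: 49.2
tool_pos: [596.5, 58.4, 138.6]
tcp_rot: [-3.141, -0.003, 2.983]
contact_force: [-0.6, -1.3, -0.4]
grip_width: 66.8
finger_force: 30.0
tool_pos: [597.7, 57.5, 129.5]
contact_force: [-0.7, -0.4, -0.0]
```

```bash
python3 -m creep '0 0 -0.005 0 0 0 0;0 0 0 0 0 0 0;0 0 0 0 0 0 0' | grep -E "tool|contact"; python3 -m creep '0 0 -0.002 0 0 0 0;0 0 0 0 0 0 0;0 0 0 0 0 0 0' | grep -E "tool|contact"; python3 -m creep '0 0 -0.0015 0 0 0 0;0 0 0 0 0 0 0;0 0 0 0 0 0 0' | grep -E "tool|contact|finger"
```

```text
tool_pos: [597.7, 57.2, 124.2]
contact_force: [0.2, -1.0, -1.0]
tool_pos: [597.9, 57.2, 122.8]
contact_force: [-2.0, 0.1, 4.9]
tool_pos: [597.9, 57.2, 122.8]
contact_force: [-6.0, 0.5, 15.5]
finger_force: 30.0
```

```bash
python3 -m creep '0 0 0.001 0 0 0 100;0 0 0 0 0 0 100;0 0 0 0 0 0 100;0 0 0 0 0 0 100;0 0 0.03 0 0 0 100;0 0 0.025 0 0 0 100;-0.0006 0.0376 0 0 0 0.0416 100;-0.0006 0.0376 0 0 0 0.0416 100'  | grep -E "tool|finger"; python3 -m creep '-0.0006 0.0376 0 0 0 0.0416 100;-0.0006 0.0376 0 0 0 0.0416 100;-0.0006 0.0376 0 0 0 0.0416 100;0 0 0 0 0 0 100;0 0 0 0 0 0 100;0 0 0 0 0 0 100;0 0 0 0 0 0 100;0 0 0 0 0 0 100'| grep -E "tool|tcp"
python3 - <<'E'
from h import *
st(); ci,im=snap("w18"); tray(ci,im,597,246)
E
```

```text
tool_pos: [597.8, 131.6, 178.5]
finger_force: 0.0
tool_pos: [595.0, 243.7, 176.6]
tcp_rot: [-3.141, -0.0, -3.096]
51.53 [595.  243.7 176.6] [-3.141 -0.    -3.096] F [-1.2 -0.2 -0.1] w 91.8 ff 0.0
centre [681.2 333.8] size [np.float32(14.3), np.float32(16.3)] yaw -0.0
centre [652.6 245.1] size [np.float32(191.9), np.float32(68.0)] yaw -1.51
centre [594.5 246.3] size [np.float32(67.1), np.float32(109.5)] yaw 0.055
```

```bash
python3 -m creep '0 0.002 -0.03 0 0 0.01 100;0 0 -0.025 0 0 0 100;0 0 -0.027 0 0 0 100;0 0 0 0 0 0 100;0 0 0 0 0 0 100;0 0 0 0 0 0 100;0 0 0 0 0 0 0;0 0 0 0 0 0 0' | grep tool; python3 -m creep '0 0 0 0 0 0 0;0 0 0 0 0 0 0;0 0 0 0 0 0 0;0 0 0 0 0 0 0;0 0 0 0 0 0 0'
```

```text
tool_pos: [595.7, 247.3, 96.8]
time: 52.67
tool_pos: [595.0, 247.3, 95.5]
tcp_rot: [3.141, 0.001, -3.084]
contact_force: [-2.0, -0.5, 5.8]
grip_width: 66.2
finger_force: 30.0
```

```bash
python3 -m creep '0 0 0.03 0 0 0 0;0 0 0.035 0 0 0 0;0 0 0.035 0 0 0 0;0.0006 -0.038 0 0 0 -0.0432 0;0.0006 -0.038 0 0 0 -0.0432 0;0.0006 -0.038 0 0 0 -0.0432 0;0.0006 -0.038 0 0 0 -0.0432 0;0.0006 -0.038 0 0 0 -0.0432 0' | grep tool; python3 -m creep '0 0 0 0 0 0 0;0 0 0 0 0 0 0;0 0 0 0 0 0 0;0 0 -0.02 0 0 0 0;0 0 -0.02 0 0 0 0;0 0 0 0 0 0 0;0 0 0 0 0 0 0;0 0 0 0 0 0 0'; python3 -m creep '0 0 -0.01 0 0 0 0;0 0 0 0 0 0 0;0 0 0 0 0 0 0' | grep -E "tool|contact";
```

```text
tool_pos: [597.3, 55.7, 194.5]
time: 54.0
tool_pos: [598.1, 58.2, 155.5]
tcp_rot: [3.141, 0.001, 2.985]
contact_force: [-0.1, 0.7, 0.0]
grip_width: 67.0
finger_force: 30.0
tool_pos: [597.6, 57.3, 144.6]
contact_force: [0.5, -0.1, -1.0]
```

```bash
python3 -m creep '0 0 -0.005 0 0 0 0;0 0 0 0 0 0 0;0 0 0 0 0 0 0' | grep -E "tool|contact"; python3 -m creep '0 0 -0.002 0 0 0 0;0 0 0 0 0 0 0;0 0 0 0 0 0 0' | grep -E "tool|contact"; python3 -m creep '0 0 -0.0015 0 0 0 0;0 0 0 0 0 0 0;0 0 0 0 0 0 0' | grep -E "tool|contact|finger"
```

```text
tool_pos: [597.7, 57.1, 139.5]
contact_force: [-1.2, 0.4, -0.4]
tool_pos: [597.8, 57.2, 137.7]
contact_force: [0.6, 0.3, -1.0]
tool_pos: [597.9, 57.2, 137.5]
contact_force: [-2.9, 0.1, 8.2]
finger_force: 30.0
```

```bash
python3 -m creep '0 0 0.001 0 0 0 100;0 0 0 0 0 0 100;0 0 0 0 0 0 100;0 0 0 0 0 0 100;0 0 0.03 0 0 0 100;0 0 0.03 0 0 0 100;0 -0.03 0.02 0 0 0.02 100;0 -0.03 0.02 0 0 0.02 100'  | grep -E "tool|finger"; python3 -m creep '0 -0.03 0.02 0 0 0.02 100;0 -0.03 0.02 0 0 0.02 100;0 -0.03 0.02 0 0 0.02 100;0 -0.03 0.02 0 0 0.02 100;0 -0.03 0 0 0 0.02 100;0 0 0 0 0 0 100;0 0 0 0 0 0 100;0 0 0 0 0 0 100'| grep -E "tool|tcp"
python3 - <<'E'
from h import *
st(); ci,im=snap("w19"); print("stack"); tray(ci,im,597,57,78)
cv2.imwrite("pics/w19b.png",cv2.resize(im[:270],(800,386),interpolation=cv2.INTER_CUBIC)); rings(ci,im,17.5)
E
```

```text
tool_pos: [597.9, -2.1, 238.7]
finger_force: 0.0
tool_pos: [597.5, -152.3, 316.5]
tcp_rot: [3.14, -0.001, 3.123]
56.33 [ 597.5 -152.3  316.5] [ 3.140e+00 -1.000e-03  3.123e+00] F [-0.5  0.5 -0.5] w 92.0 ff 0.0
stack
centre [522.  147.8] size [np.float32(8.3), np.float32(39.3)] yaw -0.0
centre [686.5  84. ] size [np.float32(114.7), np.float32(11.0)] yaw -0.0
centre [595.7  42.8] size [np.float32(108.1), np.float32(92.2)] yaw -0.164
[np.float64(241.0), np.float64(43.0)] [ 442.6 -191.8]
[np.float64(280.0), np.float64(42.0)] [ 442.5 -148.2]
[np.float64(221.0), np.float64(44.0)] [ 443.  -214.3]
[np.float64(182.5), np.float64(46.0)] [ 443.5 -258. ]
[np.float64(163.0), np.float64(48.5)] [ 445.2 -280.6]
[np.float64(282.5), np.float64(118.0)] [ 525.7 -146.7]
[np.float64(226.5), np.float64(120.0)] [ 526.6 -212.7]
[np.float64(245.0), np.float64(119.5)] [ 526.5 -190.8]
[np.float64(189.5), np.float64(121.5)] [ 527.1 -256.8]
[np.float64(171.0), np.float64(123.5)] [ 528.7 -279.2]
```

View pics/w19b.png

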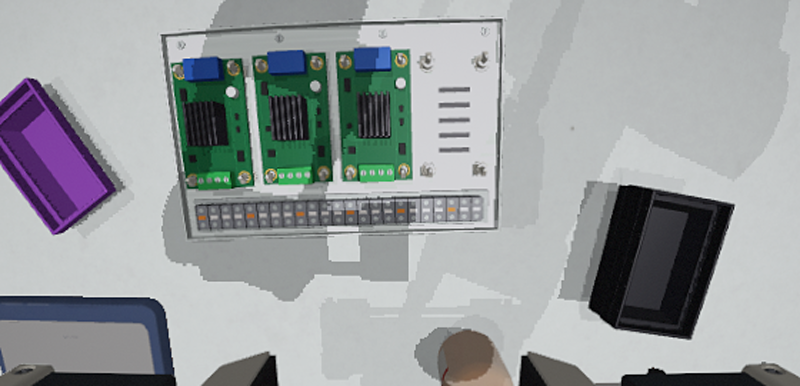

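The final view shows three boards flat in bays 1–3, with terminals towards the terminal row at about row 210 and ring spacings that match the shoulder height. Bay 4 is empty. The trays form one squarely nested stack at (665,262), and the purple one is untouched.

```bash
python3 -c "
from plant import order
print(order.close_job())"
```

```text
the job is handed in; nothing more can be done
None
```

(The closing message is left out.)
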